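Load a ribbon reel into the counter dispenser and push its axle home

TASK

Set the reel of red ribbon down gently on the base of the green dispenser, between its two cheeks, and let go. Then push the axle, the rod with the black grip, through the near cheek, the reel and the far cheek until it is fully home and the spring catch has clicked into its neck. The cheeks have been clamped by eye, so feel for the holes and for the stop, never force the axle, and leave the other things on the counter alone.

Things in the scene. Friction and masses are not known exactly. Their poses are not given: they have to be found in the camera images.
- dispenser: Green ribbon dispenser, fixed, on a dark steel base 142 x 104 x 8 mm. Origin: on the counter under the reel's place; z up, axle line along y, mast behind at x = 66 to 90 mm, up to 75 mm high. Two upright cheeks 46 mm wide (x) stand across y, open above and in front; the far one has a red-topped catch, up to 85 mm high. The axle enters from +y, towards -y. The cheeks' clamps do not give.
- reel_place (a point): Middle of the place for the reel, on top of the base, 8 mm above the counter; axes as the dispenser. The near cheek's inner face is 20 mm to +y, the far cheek's 21 to 33 mm to -y.
- near_face (a point): Point on the outer face of the near cheek (8 mm thick, y = 28 mm in the dispenser's frame), 39 mm above the counter. The cheek's brass-rimmed 15.5 mm hole lies straight above or below: the bracket that carries both cheeks is clamped so that the hole line is anywhere from 8 mm below this point to 8 mm above it, which no pose tells. The cheeks' tops are 16 mm above the hole line.
- far_face (a point): Middle of the range (y = -27 mm in the dispenser's frame) of the far cheek's inner face: the cheek, 10 mm thick, is clamped up to 6 mm nearer or farther along y, which no pose tells. Its 11.1 mm hole is in line with the near one, level, at x = 0. The catch is over the middle of its thickness.
- reel: Reel of red ribbon with white eight-sided flanges, 60 mm across the flats, 34 mm wide, 0.08 to 0.17 kg, standing on a flat. Origin: middle of its underside; z up; its 31 mm bore runs along y, 30 mm above the origin; both ends are alike. Grasp it across the flanges, along its x. The axle is loose in the bore at any setting, or lifts the reel a little.
- reel_bore (a point): Middle of the reel, on the axis of its bore.
- axle: Axle, 140 mm long, 0.09 kg, lying level on its grip. Origin: middle of the grip's underside; axle line along y, 12 mm above the origin, nose to -y. Black grip 20 (x) x 46 (y) x 24 mm high; a 22 mm collar to y = -27 mm; then a 14 mm rod up to the step. Sideways pushes at the nose can turn it a little in the fingers. Home, the collar stands 5 to 17 mm off the near cheek: that is right.
- axle_step (a point): On the axle line at the step (y = -93 mm), where the 14 mm rod becomes a 9.6 mm spigot; the step is the stop that meets the inner face of the far cheek. The spigot has a V neck, 6 mm thick, 5 mm past the step, for the catch.
- axle_tip (a point): End of the nose, on the axle line (y = -117 mm): 4 mm thick, it widens to the 9.6 mm spigot within 9 mm. Home, it is 24 mm past the inner face of the far cheek, at y = -45 to -57 mm in the dispenser's frame.
- catch (a joint): Spring catch in the far cheek, m: 0 = down, about 0.0015 = lifted by the spigot. It is down with nothing in the far cheek, lifted while the nose and spigot pass under it (a push of a few newtons), and drops back to 0 when the neck is under it: the click.
- rubber_stamp: wooden hand stamp, 50 x 25 x 72 mm, standing on the counter; a bystander
- masking_tape: roll of masking tape, 100 mm across, 25 mm high, lying flat; a bystander
- ink_bottle_2: green ink bottle with a white cap, 35 mm across, 80 mm high, standing; a bystander
- highlighter_1: pink highlighter, 122 mm long, lying at the front of the counter; a bystander
- eraser_b: small white eraser in a red sleeve, 43 x 19 x 12 mm; a bystander
- twin_marker_1: black and white twin-tip marker, 144 mm long, lying; a bystander

How it is judged (in metres and radians):
On the way, in this order (a step that is already met when the one before it is completed fails the run):
1. the reel stands on the base between the cheeks, let go (z of reel in the frame of dispenser below 0.011 m and x of reel in the frame of dispenser between -0.008 and 0.008 m and y of reel in the frame of dispenser between -0.016 and 0.006 m and angle between reel's own z axis and vertical below 0.1 rad and contact force between the fingers and reel below 0.1 N), for 0.2 s.
2. the axle's nose has passed through the near cheek into the reel (y of axle_tip in the frame of dispenser below 0.005 m and z of axle_tip in the frame of dispenser between 0.027 and 0.051 m and x of axle_tip in the frame of dispenser between -0.01 and 0.01 m and horizontal distance between reel and dispenser below 0.02 m and x of reel_bore in the frame of axle between -0.012 and 0.012 m and angle between the y axis of axle and the y axis of dispenser, either way round below 0.15 rad), for 0.1 s.
At the end, for the whole second after the job is handed in: The axle lies in both cheeks and the reel, level (0.06 rad), its nose 43.4 mm or more past the dispenser's middle and within 4 mm of its line, the catch down in its neck (below 0.6 mm), the reel between the cheeks (20 mm); all let go and at rest (y of axle_tip in the frame of dispenser below -0.0434 m and x of axle_tip in the frame of dispenser between -0.004 and 0.004 m and z of axle_tip in the frame of dispenser between 0.027 and 0.051 m and angle between the y axis of axle and the y axis of dispenser, either way round below 0.06 rad and value of joint catch below 0.0006 m and y of reel_bore in the frame of dispenser between -0.018 and 0.006 m and horizontal distance between reel and dispenser below 0.02 m and linear speed of each of axle, reel below 0.02 m/s); the robot touches nothing.
It fails at once if the axle is forced: it presses on the dispenser with more than 18 N (contact force between axle and dispenser above 18 N).
It fails at once if the reel is rammed or dropped: it presses on the dispenser with more than 60 N (contact force between reel and dispenser above 60 N).
It fails at once if a bystander is disturbed: moved more than 20 mm (distance of any of rubber_stamp, masking_tape, ink_bottle_2, highlighter_1, eraser_b, twin_marker_1 from where it was at the start of the episode above 0.02 m).
It also fails if it takes over 72 s, if anything falls off the work surface, if the arm or the gripper's body presses on something with over 40 N, if the wrist force passes 120 N, or if a joint passes its speed limit or range.

ROBOT

A 7-joint arm with a two-finger parallel gripper is mounted at the origin on a cart in front of the work surface, level with it; the furniture and walls round the work are solid. World frame = base frame: x ahead of the robot, y to its left, z up, the work surface at z = 0. Lengths are in mm, angles in rad, forces in N, time in s.
With the tool pointing down it reaches from about 400 to 875 mm from the base axis. Payload 4.4 kg.
Tool frame: the origin (TCP) lies at the very end of the fingers, on their centre line; the grasp point (between the pads) lies 19 mm behind it (ctrl.grip_point_offset is the distance from the TCP to the grasp point, in mm); z points along the fingers, y is the line along which they close (so a half turn about z gives the same grasp; the last joint's range is limited). The gripper opens to 85 mm and grips with 20 to 120 N. Pads are 22 mm wide; open, the fingers measure 114 mm over their backs; the gripper's body (76 mm by 85 mm) begins 54 mm behind the grasp point. The pads swing forward as they close: fully open they stand 13 mm farther back than shut.
Start: joints at [1.247, 0.628, 0.038, 1.517, -0.027, 0.996, -0.02], TCP at [165.747, -628.527, 231.313] pointing down, gripper open.
Joint ranges: [-3.06, 3.06], [-0.37, 2.12], [-1.25, 1.32], [0.18, 2.47], [-1.1, 4.24], [0.23, 1.98], [-2.94, 2.94]. Speed limits (rad/s): [2.57, 2.57, 3.14, 3.14, 3.14, 3.14, 3.14].

INTERFACE

Orientations are given as [roll, pitch, yaw] about the fixed x, y, z axes, in that order (R = Rz(yaw) Ry(pitch) Rx(roll)).
In Python, from cell import ctrl gives the robot as it stands.
- The arm moves only by the tool jog_arm, never from a script. Its argument "increments" is one flat list of numbers, 7 for each row, row after row: the finger opening in cm, from 0 to 8.54, then the shift along the tool's x, y, z in cm, then the turn, a rotation vector about the tool's x, y, z in degrees. In form: [fingers, x, y, z, rx, ry, rz, fingers, x, y, z, rx, ry, rz, ...]. A call has 1 to 20 rows; each row is the pose to reach, as a shift and turn from the pose commanded when the call began, along the tool's axes at that moment; what a row does not reach only later rows make up. A row lasts 1/10 s, in which the tool goes at most 50 mm and 8.59 degrees, less where a joint would pass 70% of its speed; a pose out of reach is approached as far as the arm can. A call with a gripper value outside its range is refused whole. The fingers move at their own pace and stop on an object; the grip force is fixed at half the most. Time passes only in rows, so rows that repeat a pose let the fingers close. It gives the time, the measured TCP pose, the force, the opening and the grip force at its end, in the units of the state.
- ctrl.read_state(): the state, without advancing time (a new reading comes with each control period).
- ctrl.get_image(name): name is "scene" or "top" or "wrist"; returns the picture (420x560x3 uint8, red, green, blue); there is no depth.
- ctrl.camera_params(name): a dict with "fx", "fy", "cx", "cy" (pixels), "extrinsics" (4x4, takes a point from world to camera coordinates). Camera axes: x right, y down, z forward; pixel columns grow to the right and rows downward; lengths in mm; the calibration is good to about 2 mm. The wrist camera is an equidistant fisheye: a pixel r from the principal point sees the ray r / f radians off the axis. A picture is of the moment at which its call begins: read the wrist's pose just before it. camera_params takes no time and is no camera call; for the wrist camera it gives the pose at the moment of the call.
- ctrl.finish_job(): hands the job in; it is judged then, once.
The state is a dict: "clock": time; "qpos": joint angles; "qd": joint speeds; "tau": joint torques, N m; "eef_pos": TCP position; "tool_rot": TCP orientation; "force": force on the tool from outside, world axes, zero at the start; "torque": the same for the moment, N m; "width": finger opening in mm; "gripper_force": force on a finger pad.
Only numpy, scipy, OpenCV 4.12 (cv2) and the standard library are available. Lean on these libraries where they do the work, as an engineer would, in place of code of your own. Each camera call takes 0.05 s, during which the arm holds its last target. There are 200 camera calls.

## Working session

There is one attempt and no reset: what is moved stays moved. The work goes in short steps, Python scripts to look and compute and a tool call to move; the robot and the scene stay as the last step left them, time stands still between calls to the robot, and variables do not carry over. Pictures are saved under pics/ and viewed, at most 10 in all, crops included, and the job is handed in when it is done.

Besides the shell and the picture viewer there is one more tool, called after "Emit:" as name(argument=value, ...) on one line, values as JSON. jog_arm: Moves the arm, as the interface text tells. Its arguments: {"type":"object","properties":{"increments":{"type":"array","items":{"type":"number"}}},"required":["increments"]}

```bash
mkdir -p pics; ls
python3 - <<'E'
from cell import ctrl
import cv2,numpy as np
s=ctrl.read_state(); print({k:s[k] for k in ('clock','eef_pos','tool_rot','force','width')})
for n in ('scene','top','wrist'):
    p=ctrl.camera_params(n); print(n,p['fx'],p['fy'],p['cx'],p['cy'],np.round(np.array(p['extrinsics']),3).tolist())
    im=ctrl.get_image(n)[:,:,::-1]; cv2.imwrite(f'pics/{n}0.png',im)
    if n!='wrist': cv2.imwrite(f'pics/{n}0b.png',cv2.resize(im,(800,600),interpolation=cv2.INTER_CUBIC))
E
```

```text
pics
{'clock': 0.0, 'eef_pos': array([ 165.58406212, -627.90461655,  230.37022651]), 'tool_rot': array([-3.13967174e+00, -4.81627272e-06,  2.57789360e-01]), 'force': array([ 0.05967515, -0.05825897, -0.24912241]), 'width': 85.42548623566826}
scene 507.6482508555051 507.6482508555051 280.5985316584456 211.76759978818734 [[-0.896, -0.445, -0.007, 608.863], [-0.31, 0.635, -0.708, 94.749], [0.319, -0.632, -0.706, 1244.319], [0.0, 0.0, 0.0, 1.0]]
top 391.0740586393719 391.0740586393719 275.2781313870187 210.55789118758855 [[0.01, -1.0, -0.001, 204.198], [-0.986, -0.009, -0.168, 582.944], [0.168, 0.002, -0.986, 915.814], [0.0, 0.0, 0.0, 1.0]]
wrist 325.19226210127806 325.19226210127806 277.39645843416343 211.31550663472032 [[0.255, -0.967, -0.001, -649.537], [-0.926, -0.245, 0.288, -37.424], [-0.279, -0.073, -0.958, 379.189], [0.0, 0.0, 0.0, 1.0]]
```

View pics/scene0b.png

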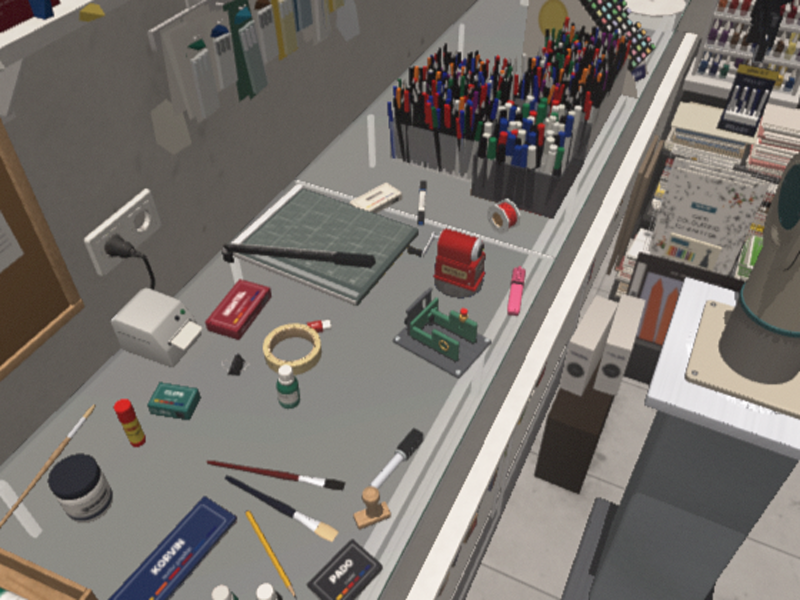

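View pics/top0b.png

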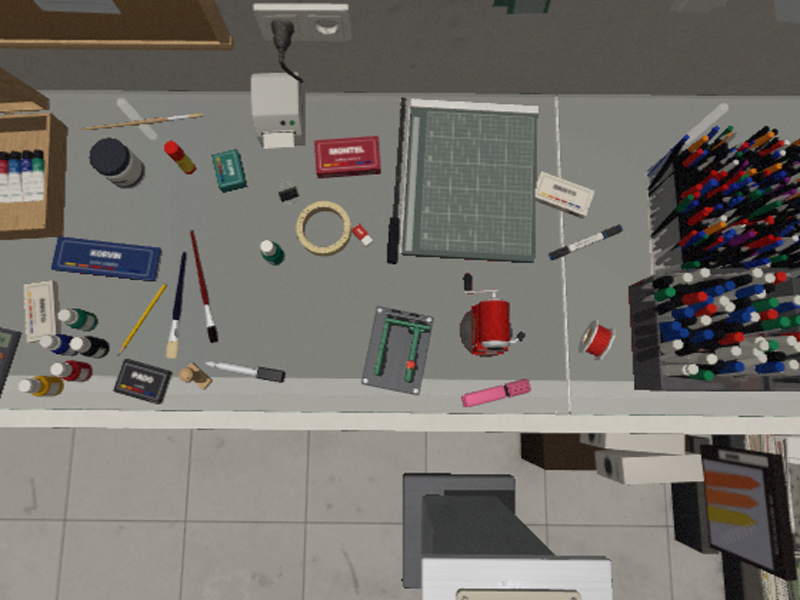

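The scene and top views show the dispenser at top-800 (400,350) with the red catch on the right (world -y), the reel at (600,340), and the axle at (207–285, 364–377) with its grip to the right. I'll enlarge these.

Run:
```python
import cv2,numpy as np
t=cv2.imread('pics/top0.png'); s=cv2.imread('pics/scene0.png')
def crop(im,x,y,w,h,W,H): return cv2.resize(im[y:y+h,x:x+w],(W,H),interpolation=cv2.INTER_CUBIC)
a=crop(t,245,205,66,75,352,400)   # x5.333
b=crop(t,395,215,48,48,256,256)   #5.333
c=crop(t,125,240,84,37,448,197)
o=np.zeros((600,800,3),np.uint8)
o[:400,:352]=a; o[:256,360:616]=b; o[403:600,:448]=c[:197]
d=crop(s,270,195,80,75,320,300); o[300:600,480:800]=d  #x4
cv2.imwrite('pics/c1.png',o)
```

```text
(no output)
```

View pics/c1.png

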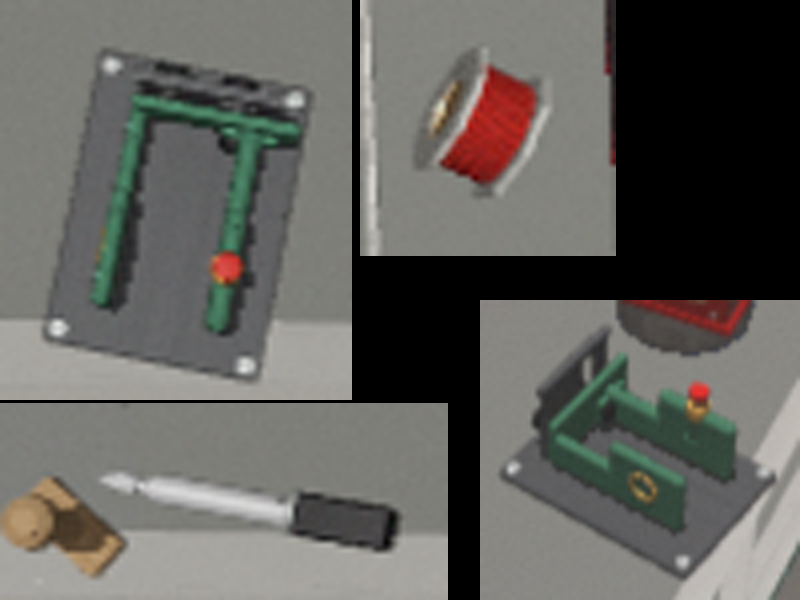

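```bash
cat > h.py <<'E'
import numpy as np,cv2
from cell import ctrl
from scipy.spatial.transform import Rotation as R
def ray(n,u,v,p=None):
    p=p or ctrl.camera_params(n); E=np.array(p['extrinsics'])
    a=np.array([(u-p['cx'])/p['fx'],(v-p['cy'])/p['fy']])
    if n=='wrist':
        r=np.hypot(*a); d=np.array([*(a/max(r,1e-9)*np.sin(r)),np.cos(r)])
    else: d=np.array([*a,1.])
    return -E[:3,:3].T@E[:3,3], E[:3,:3].T@d
def onz(n,u,v,z,p=None):
    o,d=ray(n,u,v,p); return o+d*(z-o[2])/d[2]
def proj(n,X,p=None):
    p=p or ctrl.camera_params(n); E=np.array(p['extrinsics']); c=E[:3,:3]@np.asarray(X,float)+E[:3,3]
    if n=='wrist':
        r=np.hypot(c[0],c[1]); th=np.arctan2(r,c[2]); a=c[:2]/r*th
    else: a=c[:2]/c[2]
    return np.array([a[0]*p['fx']+p['cx'],a[1]*p['fy']+p['cy']])
E
python3 - <<'E'
from h import *
np.set_printoptions(precision=1,suppress=True)
def c(X,Y,x0,y0,X0=0,Y0=0,s=16/3): return x0+(X-X0+.5)/s-.5, y0+(Y-Y0+.5)/s-.5
A=[onz('top',*c(*q,245,205),8) for q in [(101,49),(313,92),(258,381),(43,338)]]
for a in A: print('base',a)
print('ctr',np.mean(A,0)); 
e=A[0]+A[1]-A[2]-A[3]; f=A[0]+A[3]-A[1]-A[2]
print('yaw x',np.degrees(np.arctan2(e[1],e[0])),'yaw y',np.degrees(np.arctan2(-f[0],f[1])),np.linalg.norm(e)/2,np.linalg.norm(f)/2)
for z in(75,85): print('catch top',onz('top',*c(228,266,245,205),z))
for nm,q in dict(nose=(100,481),gripfront=(292,510),gripend=(396,530)).items(): print(nm,onz('top',*c(*q,125,240,0,403),12))
for nm,q in dict(mid=(483,121),fl=(452,108),fr=(517,135)).items(): print(nm,onz('top',*c(*q,395,215,360,0),30))
# hole in scene
q=(270+(643-480+.5)/4-.5,195+(486-300+.5)/4-.5)
for z in (31,39,47): print('hole',z,onz('scene',*q,z))
E
```

```text
base [579.3 240.    8. ]
base [559.3 137.8   8. ]
base [422.2 164.    8. ]
base [441.2 265.3   8. ]
ctr [500.5 201.7   8. ]
yaw x -10.584702340149054 yaw y -10.84196042430978 140.0526090923463 103.58111349209892
catch top [471.9 180.2  75. ]
catch top [471.4 180.5  85. ]
nose [472.7 540.9  12. ]
gripfront [460.  449.6  12. ]
gripend [451.1 400.2  12. ]
mid [ 520.2 -145.1   30. ]
fl [ 526.1 -131.    30. ]
fr [ 513.8 -160.6   30. ]
hole 31 [483.3 233.2  31. ]
hole 39 [480.6 239.8  39. ]
hole 47 [478.  246.5  47. ]
```

```bash
cat >> h.py <<'E'
def inc(x,y,z,yaw,roll=180,pitch=0,s=None):
    s=s or ctrl.read_state()
    R0=R.from_euler('xyz',s['tool_rot']); R1=R.from_euler('xyz',[roll,pitch,yaw],degrees=True)
    d=R0.inv().apply(np.array([x,y,z])-s['eef_pos'])/10; w=(R0.inv()*R1).as_rotvec(degrees=True)
    print(np.round(d,2),np.round(w,1), 'rows~',np.linalg.norm(d)/5,np.linalg.norm(w)/8.6)
def st():
    s=ctrl.read_state(); print(round(s['clock'],2),np.round(s['eef_pos'],1),np.round(np.degrees(s['tool_rot']),2),np.round(s['force'],1),np.round(s['torque'],2),round(s['width'],1),np.round(s['gripper_force'],1)); return s
E
python3 - <<'E'
from h import *
st(); inc(330,-330,300,45); inc(510,-150,190,67.4)
E
```

```text
0.15 [ 165.6 -628.1  230.6] [-179.92   -0.     14.77] [-0.4  0.3 -0.5] [-0.01 -0.01  0.02] 85.8 0.0
[ 23.49 -24.64  -6.9 ] [ -0.1  -0.  -30.2] rows~ 6.947957587898794 3.515344787244428
[ 45.48 -37.45   4.11] [ -0.1  -0.  -52.6] rows~ 11.811873135420079 6.119990501605365
```

Emit:
jog_arm(increments=[8.5, 23.5, -24.6, -6.9, 0, 0, -30, 8.5, 23.5, -24.6, -6.9, 0, 0, -30, 8.5, 23.5, -24.6, -6.9, 0, 0, -30, 8.5, 23.5, -24.6, -6.9, 0, 0, -30, 8.5, 23.5, -24.6, -6.9, 0, 0, -30, 8.5, 23.5, -24.6, -6.9, 0, 0, -30, 8.5, 23.5, -24.6, -6.9, 0, 0, -30, 8.5, 23.5, -24.6, -6.9, 0, 0, -30, 8.5, 45.5, -37.5, 4.1, 0, 0, -52.6, 8.5, 45.5, -37.5, 4.1, 0, 0, -52.6, 8.5, 45.5, -37.5, 4.1, 0, 0, -52.6, 8.5, 45.5, -37.5, 4.1, 0, 0, -52.6, 8.5, 45.5, -37.5, 4.1, 0, 0, -52.6, 8.5, 45.5, -37.5, 4.1, 0, 0, -52.6, 8.5, 45.5, -37.5, 4.1, 0, 0, -52.6, 8.5, 45.5, -37.5, 4.1, 0, 0, -52.6, 8.5, 45.5, -37.5, 4.1, 0, 0, -52.6])

```text
clock: 1.85
eef_pos: [509.3, -151.5, 190.5]
tool_rot: [-3.141, 0.001, 1.174]
force: [-0.4, 0.7, 0.7]
width: 85.0
gripper_force: 0.0
```

Run:
```python
from h import *
import pickle
s=st(); p=ctrl.camera_params('wrist'); im=ctrl.get_image('wrist')[:,:,::-1]
pickle.dump((s,p),open('w1.pkl','wb')); cv2.imwrite('pics/w1.png',im)
```

```text
1.85 [ 509.3 -151.5  190.5] [-1.7999e+02  7.0000e-02  6.7250e+01] [-0.4  0.7  0.7] [-0.    0.03  0.01] 85.0 0.0
```

View pics/w1.png

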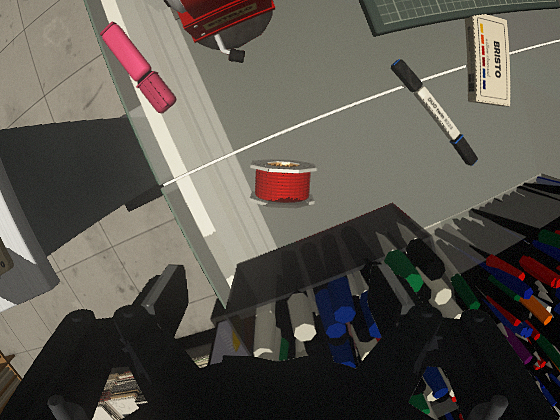

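Reel centred near (283,183), flange ends about (250,166)/(316,167) and (250,200)/(314,201); its flanges run parallel to the closing line already.

Run:
```python
from h import *
import pickle
s,p=pickle.load(open('w1.pkl','rb'))
for q in [(250,166),(316,167),(250,200),(314,201)]: print(onz('wrist',*q,38,p))
a=[onz('wrist',*q,38,p) for q in [(250,166),(316,167),(250,200),(314,201)]]
print(np.mean(a,0)); d=a[1]+a[3]-a[0]-a[2]; print(np.degrees(np.arctan2(d[1],d[0])),np.linalg.norm(d)/2,np.linalg.norm(a[0]+a[1]-a[2]-a[3])/2)
c=np.mean(a,0)
inc(c[0],c[1],80,67); inc(c[0],c[1],13,67)
```

```text
[ 497.12018383 -116.5211737    38.        ]
[ 552.73086567 -140.73512688   38.        ]
[ 484.04221592 -146.07594236   38.        ]
[ 539.27953254 -170.26494095   38.        ]
[ 518.29319949 -143.39929597   38.        ]
-23.588997041430304 60.47752578578844 32.38360592415263
[ 1.12  0.5  11.07] [0.  0.1 0.2] rows~ 2.226761691980207 0.027303898668102802
[ 1.12  0.5  17.77] [0.  0.1 0.2] rows~ 3.561758984899803 0.027303898668102802
```

Emit:
jog_arm(increments=[8.5, 1.1, 0.5, 11, 0, 0, 0.8, 8.5, 1.1, 0.5, 11, 0, 0, 0.8, 8.5, 1.1, 0.5, 11, 0, 0, 0.8, 8.5, 1.1, 0.5, 15, 0, 0, 0.8, 8.5, 1.1, 0.5, 18, 0, 0, 0.8, 8.5, 1.1, 0.5, 18, 0, 0, 0.8, 5, 1.1, 0.5, 18, 0, 0, 0.8, 5, 1.1, 0.5, 18, 0, 0, 0.8, 5, 1.1, 0.5, 18, 0, 0, 0.8, 5, 1.1, 0.5, 18, 0, 0, 0.8, 5, 1.1, 0.5, 18, 0, 0, 0.8, 5, 1.1, 0.5, 18, 0, 0, 0.8, 5, 1.1, 0.5, 18, 0, 0, 0.8, 5, 1.1, 0.5, 18, 0, 0, 0.8])

```text
clock: 3.3
eef_pos: [518.9, -141.7, 10.3]
tool_rot: [-3.142, 0.0, 1.162]
force: [0.2, -1.0, 1.1]
width: 50.0
gripper_force: 0.0
```

Run:
```python
from h import *
st()
```

```text
3.3 [ 518.9 -141.7   10.3] [-180.      0.     66.57] [ 0.2 -1.   1.1] [ 0.01 -0.04 -0.01] 50.0 0.0
```

Emit:
jog_arm(increments=[3, 0, 0, 0, 0, 0, 0, 3, 0, 0, 0, 0, 0, 0, 3, 0, 0, 0, 0, 0, 0, 3, 0, 0, 0, 0, 0, 0, 3, 0, 0, 0, 0, 0, 0])

```text
clock: 3.8
eef_pos: [518.9, -141.7, 10.5]
tool_rot: [3.142, 0.0, 1.162]
force: [-0.7, -0.1, 5.7]
width: 38.0
gripper_force: 59.8
```

Run:
```python
from h import *
import pickle
s=st(); p=ctrl.camera_params('wrist'); im=ctrl.get_image('wrist')[:,:,::-1]
pickle.dump((s,p),open('w2.pkl','wb')); cv2.imwrite('pics/w2.png',im)
```

```text
3.8 [ 518.9 -141.7   10.5] [180.     0.    66.57] [-0.7 -0.1  5.7] [ 0.05  0.22 -0.06] 38.0 59.8
```

View pics/w2.png

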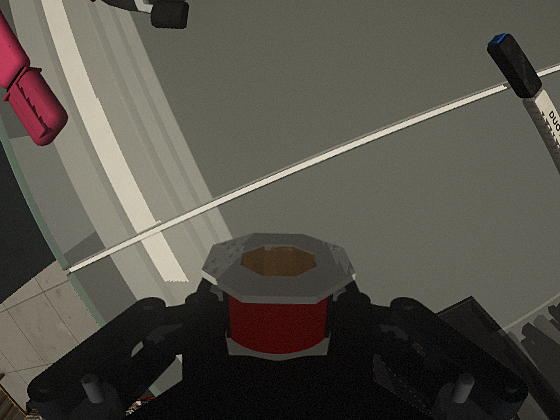

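The reel is held by the ribbon (38 mm), pads between the flanges; the near flange's bore shows at (278,262).

Run:
```python
from h import *
import pickle
s,p=pickle.load(open('w2.pkl','rb'))
T=R.from_euler('xyz',s['tool_rot'])
for q,z in [((278,262),30),((280,235),60)]:
    X=onz('wrist',*q,z,p); print(X, T.inv().apply(X-s['eef_pos']))
# dispenser estimate
c=np.array([500.5,201.7]); ps=np.radians(-10.7); ex=np.array([np.cos(ps),np.sin(ps)]); ey=np.array([-ex[1],ex[0]])
o=c-24.5*ex; print('orig',o)
inc(350,120,260,79.3); inc(455,60,260,79.3)
```

```text
[ 525.03926843 -129.04181052   30.        ] [ 14.00302564   0.57747064 -19.50599741]
[ 534.92226126 -107.57016969   60.        ] [ 37.63371658   1.10942101 -49.50620378]
orig [476.42598648 206.24883208]
[ 17.29 -25.9  -24.95] [ -0.    0.  -12.7] rows~ 7.981315257715157 1.4805533417005894
[ 15.96 -13.88 -24.95] [ -0.    0.  -12.7] rows~ 6.54238411311088 1.4805533417005894
```

Run:
```python
from h import *
import pickle
s,p=pickle.load(open('w2.pkl','rb'))
T=R.from_euler('xyz',s['tool_rot'])
for q,z in [((280,235),0),((205,272),30),((355,275),30)]:
    X=onz('wrist',*q,z,p); print(X, T.inv().apply(X-s['eef_pos']))
inc(455,85,230,79.3)
```

```text
[ 526.27956306 -128.87174783    0.        ] [14.65249689  1.64695075 10.49403011]
[ 494.02678822 -121.29759917   30.        ] [  8.77810454 -30.95738209 -19.50693999]
[ 553.10268903 -148.60009425   30.        ] [  7.21530213  34.1037118  -19.50487879]
[ 18.25 -14.88 -21.95] [ -0.    0.  -12.7] rows~ 6.438787097035677 1.4805533417005894
```

Emit:
jog_arm(increments=[3, 0, 0, -5, 0, 0, 0, 3, 0, 0, -10, 0, 0, 0, 3, 0, 0, -15, 0, 0, 0, 3, 0, 0, -20, 0, 0, 0, 3, 0, 0, -24, 0, 0, 0, 3, 4, -3, -24, 0, 0, -3, 3, 8, -6, -24, 0, 0, -6, 3, 12, -9, -24, 0, 0, -9, 3, 15, -12, -22, 0, 0, -12.7, 3, 18.3, -14.9, -22, 0, 0, -12.7, 3, 18.3, -14.9, -22, 0, 0, -12.7, 3, 18.3, -14.9, -22, 0, 0, -12.7, 3, 18.3, -14.9, -22, 0, 0, -12.7])

```text
clock: 5.15
eef_pos: [455.3, 84.3, 230.1]
tool_rot: [3.142, 0.001, 1.382]
force: [0.5, -0.7, -2.1]
width: 37.8
gripper_force: 60.8
```

Run:
```python
from h import *
import pickle
s=st(); p=ctrl.camera_params('wrist'); im=ctrl.get_image('wrist')[:,:,::-1]
pickle.dump((s,p),open('w3.pkl','wb')); cv2.imwrite('pics/w3.png',im)
cv2.imwrite('pics/w3b.png',cv2.resize(im[0:300,80:480],(800,600),interpolation=cv2.INTER_CUBIC))
```

```text
5.15 [455.3  84.3 230.1] [1.800e+02 5.000e-02 7.918e+01] [ 0.5 -0.7 -2.1] [-0.02 -0.01 -0.  ] 37.8 60.8
```

View pics/w3b.png

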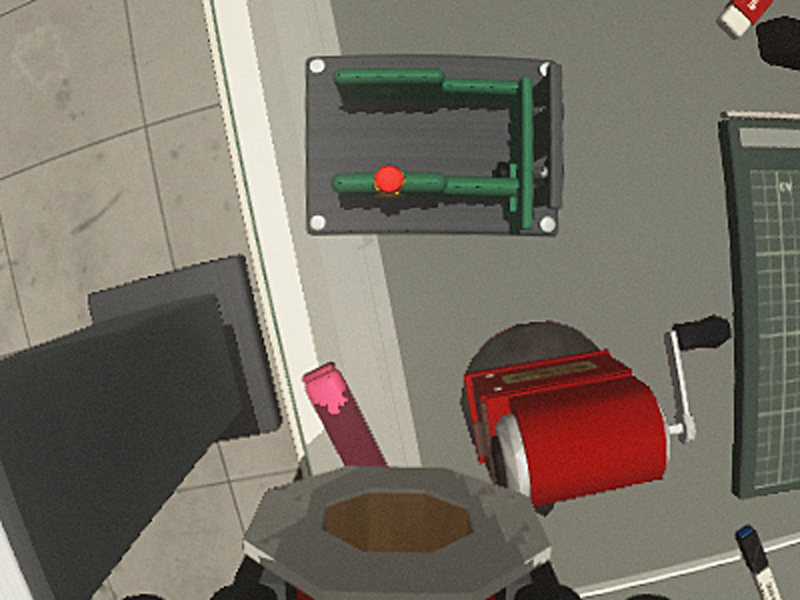

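Cheek tops at crop (334–443, 76) near and (333–445, 183) far, catch at (389,179), base corners (307,58),(307,236),(555,235). I'll fit everything jointly.

Run:
```python
from h import *
import pickle
from scipy.optimize import least_squares
np.set_printoptions(precision=2,suppress=True)
s,p=pickle.load(open('w3.pkl','rb')); ct,cs=ctrl.camera_params('top'),ctrl.camera_params('scene')
W=lambda x,y:('wrist',80+(x+.5)/2-.5,(y+.5)/2-.5)
T=lambda x,y:('top',245+(x+.5)*3/16-.5,205+(y+.5)*3/16-.5)
S=lambda x,y:('scene',270+(x-480+.5)/4-.5,195+(y-300+.5)/4-.5)
P={'wrist':p,'top':ct,'scene':cs}
# v: ox,oy,yaw,bx,by,h,f,zc
obs=[]
B=lambda i,j:(lambda v:(v[3]+71*i,v[4]+52*j,8))
N=lambda i:(lambda v:(23*i,24,v[5]+16)); F=lambda i:(lambda v:(23*i,-v[6]-5,v[5]+16))
C=lambda v:(0,-v[6]-5,v[7])
obs+=[(W(307,58),B(-1,1),1),(W(307,236),B(-1,-1),1),(W(556,236),B(1,-1),1)]
obs+=[(W(335,76),N(-1),1),(W(443,75),N(1),1),(W(334,183),F(-1),1),(W(445,183),F(1),1),(W(389,179),C,1)]
obs+=[(T(101,49),B(1,1),1),(T(313,92),B(1,-1),1),(T(258,381),B(-1,-1),1),(T(43,338),B(-1,1),1),(T(228,266),C,1),(T(101,300),N(-1),.7),(T(216,325),F(-1),.7)]
obs+=[(S(643,486),lambda v:(0,28,v[5]),1),(S(500,470),B(1,1),1),(S(683,577),B(-1,1),1),(S(775,477),B(-1,-1),1),(S(686,479),N(-1),.7),(S(612,443),N(1),.7),(S(735,427),F(-1),.7),(S(699,387),C,.7)]
def g(v):
    # per-camera small shift nuisance (2 mm ~ px)
    r=[]
    for (n,u,w),f,k in obs:
        X=np.array(f(v[:8])); c,sn=np.cos(v[2]),np.sin(v[2])
        X=np.array([v[0]+c*X[0]-sn*X[1],v[1]+sn*X[0]+c*X[1],X[2]])
        d=dict(wrist=v[8:10],top=v[10:12],scene=v[12:14])[n]
        r+=list((proj(n,X,P[n])+d-[u,w])*k)
    return np.array(r+list(v[8:14]/1.0)+[(v[4])/20])
v=least_squares(g,[476,206,-.187,24,0,39,27,80]+[0]*6,loss='soft_l1')
cov=np.linalg.inv(v.jac.T@v.jac)
print(v.x,'\n',np.sqrt(np.diag(cov)));print(np.round(g(v.x)[:46].reshape(-1,2),1).tolist())
np.save('disp.npy',v.x)
o=v.x[:2];yw=v.x[2]; ex=np.array([np.cos(yw),np.sin(yw)]); ey=np.array([-ex[1],ex[0]])
t=o+ey*(-1.5)+ey*2.5
print('target',t,np.degrees(yw))
inc(*t,120,90+np.degrees(yw)); inc(*t,19,90+np.degrees(yw))
```

```text
[476.3  209.5   -0.19  24.79  -2.75  43.14  24.4   78.39   0.01   0.17
   0.14  -0.05  -0.07   1.22] 
 [1.11 1.29 0.01 1.03 1.09 2.99 0.97 5.   0.9  0.92 0.55 0.54 0.57 0.73]
[[-0.5, -0.9], [-0.1, -0.0], [1.8, 1.0], [2.5, -0.2], [-3.0, 0.0], [3.1, 0.1], [-3.8, -0.2], [-0.3, 0.1], [0.0, -0.1], [0.1, -0.4], [0.0, 0.5], [-0.3, 0.4], [0.0, 0.3], [-0.1, -0.3], [0.2, -0.6], [0.1, -0.8], [-0.9, 0.6], [0.5, 0.2], [0.7, -0.7], [-1.0, -0.2], [0.8, 0.1], [-0.9, -0.3], [0.1, -0.0]]
target [476.49 210.48] -10.638468929256863
[12.83 -0.31 11.  ] [ 0.   0.  -0.2] rows~ 3.3803668218543867 0.027208500297903036
[12.83 -0.31 21.1 ] [ 0.   0.  -0.2] rows~ 4.9401332144735735 0.027208500297903036
```

Emit:
jog_arm(increments=[3, 5, -0.1, 0, 0, 0, -0.2, 3, 10, -0.3, 0, 0, 0, -0.2, 3, 12.75, -0.3, 0, 0, 0, -0.2, 3, 12.75, -0.3, 5, 0, 0, -0.2, 3, 12.75, -0.3, 10, 0, 0, -0.2, 3, 12.75, -0.3, 14, 0, 0, -0.2, 3, 12.75, -0.3, 15.5, 0, 0, -0.2, 3, 12.75, -0.3, 16.5, 0, 0, -0.2, 3, 12.75, -0.3, 17, 0, 0, -0.2, 3, 12.75, -0.3, 17.5, 0, 0, -0.2, 3, 12.75, -0.3, 17.5, 0, 0, -0.2])

```text
clock: 6.3
eef_pos: [476.4, 211.2, 55.7]
tool_rot: [3.141, -0.001, 1.386]
force: [0.1, -0.7, -1.5]
width: 38.0
gripper_force: 60.7
```

Run:
```python
from h import *
st(); inc(476.4,209.8,18.5,79.36)
cv2.imwrite('pics/w4.png',ctrl.get_image('wrist')[:,:,::-1])
```

```text
6.3 [476.4 211.2  55.7] [ 1.7995e+02 -3.0000e-02  7.9440e+01] [ 0.1 -0.7 -1.5] [-0.02  0.07  0.01] 38.0 60.7
[-0.14  0.03  3.72] [ 0.1 -0.   0.1] rows~ 0.7441607328042792 0.011191193488825526
```

Emit:
jog_arm(increments=[3, -0.1, 0, 0.7, 0, 0, 0, 3, -0.1, 0, 1.4, 0, 0, 0, 3, -0.1, 0, 2.1, 0, 0, 0, 3, -0.1, 0, 2.7, 0, 0, 0, 3, -0.1, 0, 3.2, 0, 0, 0, 3, -0.1, 0, 3.4, 0, 0, 0, 3, -0.1, 0, 3.5, 0, 0, 0, 3, -0.1, 0, 3.5, 0, 0, 0])

```text
clock: 7.15
eef_pos: [475.6, 210.4, 20.3]
tool_rot: [3.142, -0.0, 1.387]
force: [0.0, -0.4, -1.8]
width: 38.1
gripper_force: 60.7
```

Emit:
jog_arm(increments=[3, 0, 0, 0.1, 0, 0, 0, 3, 0, 0, 0.15, 0, 0, 0, 3, 0, 0, 0.2, 0, 0, 0, 3, 0, 0, 0.2, 0, 0, 0])

```text
clock: 7.55
eef_pos: [475.7, 210.3, 18.5]
tool_rot: [3.141, -0.0, 1.387]
force: [-1.1, -0.5, 0.4]
width: 37.9
gripper_force: 61.1
```

Emit:
jog_arm(increments=[7.2, 0, 0, 0, 0, 0, 0, 7.2, 0, 0, 0, 0, 0, 0, 7.2, 0, 0, 0, 0, 0, 0, 7.2, 0, 0, 0, 0, 0, 0, 7.2, 0, 0, 0, 0, 0, 0, 7.2, 0, 0, 0, 0, 0, 0, 7.2, 0, 0, 0, 0, 0, 0])

```text
clock: 8.25
eef_pos: [475.6, 210.3, 18.3]
tool_rot: [3.142, 0.0, 1.387]
force: [0.2, -0.0, 0.9]
width: 72.1
gripper_force: 0.0
```

Emit:
jog_arm(increments=[7.2, 0, 0, -1, 0, 0, 0, 7.2, 0, 0, -3, 0, 0, 0, 7.2, 0, 0, -6, 0, 0, 0, 7.2, 0, 0, -10, 0, 0, 0, 7.2, 0, 0, -14, 0, 0, 0, 7.2, 0, 0, -18, 0, 0, 0, 7.2, 0, 0, -22, 0, 0, 0, 7.2, 0, 0, -22, 0, 0, 0])

```text
clock: 9.05
eef_pos: [478.4, 212.1, 244.2]
tool_rot: [3.132, -0.006, 1.387]
force: [1.1, -0.3, 0.4]
width: 72.2
gripper_force: 0.0
```

Run:
```python
from h import *
d=np.load('disp.npy'); c,s=np.cos(d[2]),np.sin(d[2])
W=lambda x,y,z:np.array([d[0]+c*x-s*y,d[1]+s*x+c*y,z])
st()
# look at near face: camera ~ tool yaw 79.4, want camera at y=+200 looking to -y, down ~35deg. tool tilted
s0=ctrl.read_state(); R0=R.from_euler('xyz',s0['tool_rot']); p=ctrl.camera_params('wrist'); E=np.array(p['extrinsics'])
cp=-E[:3,:3].T@E[:3,3]; off=R0.inv().apply(cp-s0['eef_pos']); fw=R0.inv().apply(E[2,:3]); print('cam in tool',off,fw)
for tilt in (0,20,30):
    R1=R.from_rotvec(np.radians(tilt)*np.array([c,s,0]))*R.from_euler('xyz',[180,0,90+np.degrees(d[2])],degrees=True)
    R2=R.from_rotvec(-np.radians(tilt)*np.array([c,s,0]))*R.from_euler('xyz',[180,0,90+np.degrees(d[2])],degrees=True)
    for Q in (R1,R2): print(tilt,Q.apply(fw),Q.apply([0,0,1]))
```

```text
9.05 [478.4 212.1 244.2] [179.48  -0.37  79.46] [ 1.1 -0.3  0.4] [ 0.04 -0.01  0.04] 72.2 0.0
cam in tool [  73.29137135    0.22911399 -142.69010643] [-2.88771278e-01  3.32496141e-04  9.57398056e-01]
0 [-0.05298365 -0.28386915 -0.95739806] [ 1.20359711e-16 -2.26083590e-17 -1.00000000e+00]
0 [-0.05298365 -0.28386915 -0.95739806] [ 1.20359711e-16 -2.26083590e-17 -1.00000000e+00]
20 [ 0.01068221  0.05506765 -0.99842548] [ 0.06314077  0.33614137 -0.93969262]
20 [-0.11021949 -0.58857454 -0.80089429] [-0.06314077 -0.33614137 -0.93969262]
30 [ 0.04253183  0.22462485 -0.97351668] [ 0.09230563  0.49140581 -0.8660254 ]
30 [-0.13421464 -0.71631709 -0.6847454 ] [-0.09230563 -0.49140581 -0.8660254 ]
```

```bash
cat >> h.py <<'E'
D=np.load('disp.npy')
def W(x,y,z): c,s=np.cos(D[2]),np.sin(D[2]); return np.array([D[0]+c*x-s*y,D[1]+s*x+c*y,z])
def incR(X,Q):
    s=ctrl.read_state(); R0=R.from_euler('xyz',s['tool_rot'])
    print(np.round(R0.inv().apply(X-s['eef_pos'])/10,2),np.round((R0.inv()*Q).as_rotvec(degrees=True),1))
E
python3 - <<'E'
from h import *
c,s=np.cos(D[2]),np.sin(D[2])
Q=R.from_rotvec(-np.radians(30)*np.array([c,s,0]))*R.from_euler('xyz',[180,0,90+np.degrees(D[2])],degrees=True)
incR(W(0,62,190),Q); incR(W(0,62,90),Q)
E
```

```text
[ 5.87 -0.2   5.46] [  0.5 -30.4  -0. ]
[ 5.8  -0.29 15.46] [  0.5 -30.4  -0. ]
```

Emit:
jog_arm(increments=[7.2, 5.9, -0.2, 5.5, 0, -30, 0, 7.2, 5.9, -0.2, 5.5, 0, -30, 0, 7.2, 5.9, -0.2, 5.5, 0, -30, 0, 7.2, 5.9, -0.2, 5.5, 0, -30, 0, 7.2, 5.9, -0.2, 10, 0, -30, 0, 7.2, 5.9, -0.2, 14.5, 0, -30, 0, 7.2, 5.9, -0.2, 14.5, 0, -30, 0, 7.2, 5.9, -0.2, 14.5, 0, -30, 0, 7.2, 5.9, -0.2, 14.5, 0, -30, 0])

```text
clock: 9.95
eef_pos: [485.5, 269.3, 95.5]
tool_rot: [3.139, 0.521, 1.385]
force: [0.0, 0.0, 0.0]
width: 71.9
gripper_force: 0.0
```

Run:
```python
from h import *
import pickle
s=st(); p=ctrl.camera_params('wrist'); im=ctrl.get_image('wrist')[:,:,::-1]
pickle.dump((s,p),open('w5.pkl','wb')); cv2.imwrite('pics/w5.png',im)
u,v=proj('wrist',W(0,28,40),p); print(u,v); 
x0,y0=int(u)-133,max(0,int(v)-110); x0=max(x0,0); print(x0,y0)
cv2.imwrite('pics/w5b.png',cv2.resize(im[y0:y0+200,x0:x0+266],(798,600),interpolation=cv2.INTER_CUBIC))
```

```text
9.95 [485.5 269.3  95.5] [179.85  29.86  79.37] [0. 0. 0.] [ 0.48 -0.1   0.01] 71.9 0.0
279.62772156212293 227.4043434413516
146 117
```

View pics/w5b.png

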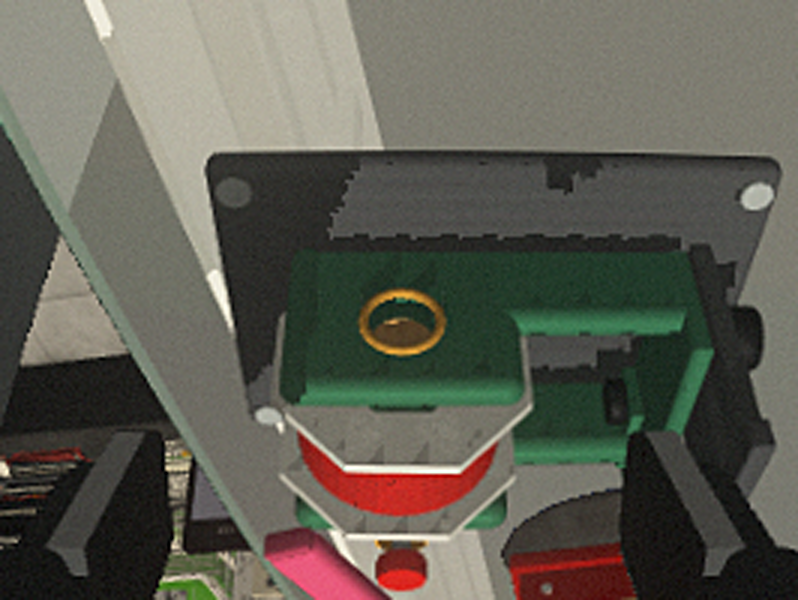

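Reel stands squarely between the cheeks; brass ring centre at crop (402,322), base near corners at (207,157) and (781,160), catch (401,568). Refit with this view.

Run:
```python
from h import *
import pickle
from scipy.optimize import least_squares
np.set_printoptions(precision=2,suppress=True)
p3=pickle.load(open('w3.pkl','rb'))[1];p5=pickle.load(open('w5.pkl','rb'))[1]
P={'w3':p3,'w5':p5,'top':ctrl.camera_params('top'),'scene':ctrl.camera_params('scene')}
W3=lambda x,y:('w3',80+(x+.5)/2-.5,(y+.5)/2-.5)
W5=lambda x,y:('w5',146+(x+.5)/3-.5,117+(y+.5)/3-.5)
T=lambda x,y:('top',245+(x+.5)*3/16-.5,205+(y+.5)*3/16-.5)
S=lambda x,y:('scene',270+(x-480+.5)/4-.5,195+(y-300+.5)/4-.5)
B=lambda i,j:(lambda v:(v[3]+71*i,v[4]+52*j,8))
N=lambda i:(lambda v:(19.5*i,24,v[5]+16)); F=lambda i:(lambda v:(19.5*i,-v[6]-5,v[5]+16))
C=lambda v:(0,-v[6]-5,v[7]); H=lambda v:(0,28,v[5])
obs=[(W3(307,58),B(-1,1)),(W3(307,236),B(-1,-1)),(W3(556,236),B(1,-1)),(W3(335,76),N(-1)),(W3(443,75),N(1)),(W3(334,183),F(-1)),(W3(445,183),F(1)),(W3(389,179),C),
(T(101,49),B(1,1)),(T(313,92),B(1,-1)),(T(258,381),B(-1,-1)),(T(43,338),B(-1,1)),(T(228,266),C),
(S(643,486),H),(S(500,470),B(1,1)),(S(683,577),B(-1,1)),(S(775,477),B(-1,-1)),(S(699,387),C),
(W5(402,322),H),(W5(207,156),B(-1,1)),(W5(781,159),B(1,1)),(W5(401,566),C),(W5(303,390),lambda v:(-19.5,24,v[5]+16)),(W5(510,388),lambda v:(19.5,24,v[5]+16))]
def g(v):
    r=[]; sh=dict(w3=v[8:10],w5=v[10:12],top=v[12:14],scene=v[14:16])
    for (n,u,w),f in obs:
        X=np.array(f(v)); c,sn=np.cos(v[2]),np.sin(v[2])
        X=np.array([v[0]+c*X[0]-sn*X[1],v[1]+sn*X[0]+c*X[1],X[2]])
        r+=list((proj('wrist' if n[0]=='w' else n,X,P[n])+sh[n]-[u,w]))
    return np.array(r+list(v[8:16]/1.5))
v=least_squares(g,[476,206,-.187,24,0,39,27,80]+[0]*8,loss='soft_l1')
print(v.x,'\n',np.sqrt(np.diag(np.linalg.inv(v.jac.T@v.jac)))[:8],np.degrees(v.x[2]));print(np.round(g(v.x)[:48].reshape(-1,2),1).tolist())
np.save('disp.npy',v.x); D=v.x
inc(456,420,230,81.3); inc(456,420,120,81.3)
```

```text
[476.72 210.57  -0.18  24.36  -3.21  41.24  24.8   73.3   -0.01   0.75
  -0.29  -3.88   0.43  -0.19  -0.03   0.71] 
 [0.94 1.63 0.01 0.9  0.91 1.02 0.87 1.43] -10.565196657623108
[[-0.7, -0.8], [-0.3, 0.0], [1.7, 0.9], [6.5, -0.3], [-6.6, -0.1], [7.2, -0.0], [-7.4, -0.3], [-0.0, 0.3], [0.0, -0.2], [0.0, -0.6], [0.1, 0.4], [-0.3, 0.3], [-0.0, 0.1], [-0.2, -0.6], [-1.0, 0.3], [0.5, -0.1], [0.7, -1.1], [-0.1, 1.0], [-0.0, -0.2], [-1.4, -0.0], [2.6, 0.4], [0.1, 0.2], [3.1, -0.1], [-5.9, 0.4]]
[  5.69  -5.64 -18.74] [-0.3 29.8 -1.9] rows~ 4.076736194605617 3.4741423151522426
[11.16 -5.67 -9.2 ] [-0.3 29.8 -1.9] rows~ 3.1064794543227086 3.4741423151522426
```

Emit:
jog_arm(increments=[5, 5.7, -5.6, -18.7, 0, 30, -1.9, 5, 5.7, -5.6, -18.7, 0, 30, -1.9, 5, 5.7, -5.6, -18.7, 0, 30, -1.9, 5, 5.7, -5.6, -18.7, 0, 30, -1.9, 5, 5.7, -5.6, -18.7, 0, 30, -1.9, 5, 11.2, -5.7, -9.2, 0, 30, -1.9, 5, 11.2, -5.7, -9.2, 0, 30, -1.9, 5, 11.2, -5.7, -9.2, 0, 30, -1.9, 5, 11.2, -5.7, -9.2, 0, 30, -1.9, 5, 11.2, -5.7, -9.2, 0, 30, -1.9])

```text
clock: 11.0
eef_pos: [455.7, 420.9, 119.3]
tool_rot: [-3.135, -0.003, 1.419]
force: [0.6, 1.0, -0.2]
width: 50.1
gripper_force: 0.0
```

Run:
```python
from h import *
import pickle
s=st(); p=ctrl.camera_params('wrist'); im=ctrl.get_image('wrist')[:,:,::-1]
pickle.dump((s,p),open('w6.pkl','wb')); cv2.imwrite('pics/w6.png',im)
```

```text
11.0 [455.7 420.9 119.3] [-1.7964e+02 -1.7000e-01  8.1280e+01] [ 0.6  1.  -0.2] [ 0.08 -0.09  0.04] 50.1 0.0
```

View pics/w6.png

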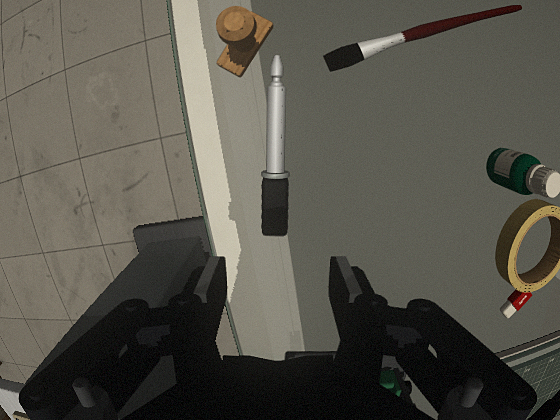

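Axle nose at (277,57), collar at (275,174), grip from row 180 to 235 at column 262–288.

Run:
```python
from h import *
import pickle
s,p=pickle.load(open('w6.pkl','rb'))
n=onz('wrist',277,57,12,p); co=onz('wrist',275,172,12,p); a=onz('wrist',274.8,180,24,p); b=onz('wrist',274.5,234,24,p)
print(n,co,a,b,np.linalg.norm(a-b),np.linalg.norm(n-co))
for q in (co,(a+b)/2):
    d=n-q; print(np.degrees(np.arctan2(d[1],d[0])))
u=(n-co)/np.linalg.norm(n-co); print('from nose',n-117*u,'from collar',co-27*u,'mid',(a+b)/2)
X=(n-117*u+co-27*u+(a+b)/2)/3; yw=np.degrees(np.arctan2(u[1],u[0]))
inc(X[0],X[1],60,yw); inc(X[0],X[1],3,yw)
```

```text
[473.12285413 539.21268559  12.        ] [458.03090177 451.05295249  12.        ] [457.42696997 447.08913238  24.        ] [450.60812976 404.75849063  24.        ] 42.876331617916165 89.44219119794138
80.28577180929133
80.42757316004084
from nose [453.38095824 423.89027863  12.        ] from collar [453.47507964 424.44008935  12.        ] mid [454.01754986 425.92381151  24.        ]
[ 0.29 -0.24  5.97] [-0.3 -0.2  1. ] rows~ 1.1968855128447184 0.12394814641094438
[ 0.27 -0.21 11.67] [-0.3 -0.2  1. ] rows~ 2.335445533048889 0.12394814641094438
```

Emit:
jog_arm(increments=[5, 0.3, -0.23, 5, -0.3, -0.2, 1, 5, 0.3, -0.23, 8, -0.3, -0.2, 1, 5, 0.3, -0.23, 10, -0.3, -0.2, 1, 5, 0.3, -0.23, 11.2, -0.3, -0.2, 1, 5, 0.3, -0.23, 11.6, -0.3, -0.2, 1, 5, 0.3, -0.23, 11.6, -0.3, -0.2, 1, 1, 0.3, -0.23, 11.6, -0.3, -0.2, 1, 1, 0.3, -0.23, 11.6, -0.3, -0.2, 1, 1, 0.3, -0.23, 11.6, -0.3, -0.2, 1, 1, 0.3, -0.23, 11.6, -0.3, -0.2, 1, 1, 0.3, -0.23, 11.6, -0.3, -0.2, 1, 1, 0.3, -0.23, 11.6, -0.3, -0.2, 1, 1, 0.3, -0.23, 11.6, -0.3, -0.2, 1])

```text
clock: 12.35
eef_pos: [452.6, 424.0, 2.5]
tool_rot: [-3.14, 0.001, 1.401]
force: [0.7, -0.3, 7.7]
width: 19.0
gripper_force: 59.4
```

Run:
```python
from h import *
s=st(); print(s['tool_rot'])
```

```text
12.35 [452.6 424.    2.5] [-1.7991e+02  8.0000e-02  8.0270e+01] [ 0.7 -0.3  7.7] [-0.12  0.01  0.03] 19.0 59.4
[-3.14000961e+00  1.36463841e-03  1.40106008e+00]
```

Run:
```python
from h import *
yw=90+np.degrees(D[2]); print(yw)
for y,z in ((175,150),(175,31.7)):
    X=W(0,y,z); print(X); inc(*X,yw+180)
s=ctrl.read_state(); print(s['qpos'])
```

```text
79.4348033423769
[508.80429671 382.59973289 150.        ]
[ -3.15   6.21 -14.75] [-1.000e-01 -1.000e-01 -1.792e+02] rows~ 3.263053880779986 20.832562375990896
[508.80429671 382.59973289  31.7       ]
[-3.14  6.23 -2.92] [-1.000e-01 -1.000e-01 -1.792e+02] rows~ 1.5128077490465672 20.832562375990896
[-0.62170697  0.90871908 -0.29154207  1.73836819  0.43876466  0.56142495
 -1.35246925]
```

Emit:
jog_arm(increments=[1, 0, 0, -4, 0, 0, 0, 1, 0, 0, -8, 0, 0, 0, 1, 0, 0, -12, 0, 0, 0, 1, 0, 0, -14.8, 0, 0, -8, 1, 0, 1, -14.8, 0, 0, -16, 1, 0, 2, -14.8, 0, 0, -24, 1, 0, 3, -14.8, 0, 0, -32, 1, -1, 4, -14.8, 0, 0, -40, 1, -2, 5, -14.8, 0, 0, -48, 1, -3, 6.2, -14.8, 0, 0, -56, 1, -3.1, 6.2, -14.8, 0, 0, -64, 1, -3.1, 6.2, -14.8, 0, 0, -72, 1, -3.1, 6.2, -14.8, 0, 0, -80, 1, -3.1, 6.2, -14.8, 0, 0, -88, 1, -3.1, 6.2, -14.8, 0, 0, -90, 1, -3.1, 6.2, -14.8, 0, 0, -90])

```text
clock: 13.95
eef_pos: [508.2, 382.2, 148.9]
tool_rot: [-3.138, -0.003, 2.97]
force: [0.1, -0.3, -1.6]
width: 18.8
gripper_force: 58.8
```

Run:
```python
from h import *
s=st(); print(s['qpos']); yw=90+np.degrees(D[2])
inc(*W(0,175,150),yw+180)
```

```text
13.95 [508.2 382.2 148.9] [-179.79   -0.2   170.16] [ 0.1 -0.3 -1.6] [ 0.02 -0.04  0.01] 18.8 58.8
[-0.23510525  0.83008771 -0.8114652   1.61789682  0.68529392  1.00524684
  0.12988235]
[-0.05  0.04 -0.12] [ -0.   -0.3 -89.3] rows~ 0.026666032999034577 10.381356495831994
```

Emit:
jog_arm(increments=[1, 0, 0, 0, 0, 0, -8, 1, 0, 0, 0, 0, 0, -16, 1, 0, 0, 0, 0, 0, -24, 1, 0, 0, 0, 0, 0, -32, 1, 0, 0, 0, 0, 0, -40, 1, 0, 0, 0, 0, 0, -48, 1, 0, 0, 0, 0, 0, -56, 1, 0, 0, 0, 0, 0, -64, 1, 0, 0, 0, 0, 0, -72, 1, 0, 0, 0, 0, 0, -80, 1, 0, 0, 0, 0, 0, -86, 1, 0, 0, 0, 0, -0.3, -89.3, 1, 0, 0, 0, 0, -0.3, -89.3, 1, 0, 0, 0, 0, -0.3, -89.3])

```text
clock: 15.35
eef_pos: [508.2, 382.5, 148.9]
tool_rot: [-3.141, -0.001, -1.755]
force: [0.3, -0.1, -0.6]
width: 18.8
gripper_force: 58.8
```

Run:
```python
from h import *
s=st(); print(s['qpos']); yw=90+np.degrees(D[2])
inc(*W(0,165,31.7),yw+180)
```

```text
15.35 [508.2 382.5 148.9] [-1.7998e+02 -3.0000e-02 -1.0057e+02] [ 0.3 -0.1 -0.6] [ 0.07 -0.01 -0.01] 18.8 58.8
[-0.10068462  0.97267534 -1.1469115   1.61858729  0.94377347  1.19619603
  1.49312937]
[ 0.97 -0.05 11.72] [-0. -0. -0.] rows~ 2.3523690968994773 0.004421668774322731
```

Emit:
jog_arm(increments=[1, 0.5, -0.05, 4, 0, 0, 0, 1, 1, -0.05, 8, 0, 0, 0, 1, 1, -0.05, 11, 0, 0, 0, 1, 1, -0.05, 11.7, 0, 0, 0, 1, 1, -0.05, 11.7, 0, 0, 0, 1, 1, -0.05, 11.7, 0, 0, 0])

```text
clock: 15.95
eef_pos: [507.4, 374.0, 33.7]
tool_rot: [-3.14, 0.002, -1.753]
force: [-0.4, -0.3, -0.4]
width: 19.0
gripper_force: 58.8
```

Run:
```python
from h import *
import pickle
s=st(); print(s['qpos']); p=ctrl.camera_params('wrist'); im=ctrl.get_image('wrist')[:,:,::-1]
pickle.dump((s,p),open('w7.pkl','wb')); cv2.imwrite('pics/w7.png',im)
sc=ctrl.get_image('scene')[:,:,::-1]; cv2.imwrite('pics/s7.png',sc)
o=np.zeros((600,800,3),np.uint8)
o[:,:480]=cv2.resize(im[0:350,140:420],(480,600),interpolation=cv2.INTER_CUBIC)
u,v=proj('scene',W(0,60,40)).astype(int); print(u,v)
o[:320,480:]=cv2.resize(sc[v-40:v+40,u-40:u+40],(320,320),interpolation=cv2.INTER_CUBIC)
cv2.imwrite('pics/c7.png',o)
print('tip exp',proj('wrist',R.from_euler('xyz',s['tool_rot']).apply([117.6,0,-9.5])+s['eef_pos'],p), 'hole exp',proj('wrist',W(0,28,41.2),p))
```

```text
15.95 [507.4 374.   33.7] [-1.7993e+02  1.4000e-01 -1.0045e+02] [-0.4 -0.3 -0.4] [ 0.07 -0.03 -0.02] 19.0 58.8
[-0.12425207  1.10264258 -1.04167103  1.6965873   1.10284389  1.04095314
  1.39563618]
302 248
tip exp [278.03546747  12.54943452] hole exp [279.14337037 -29.0862821 ]
```

View pics/c7.png

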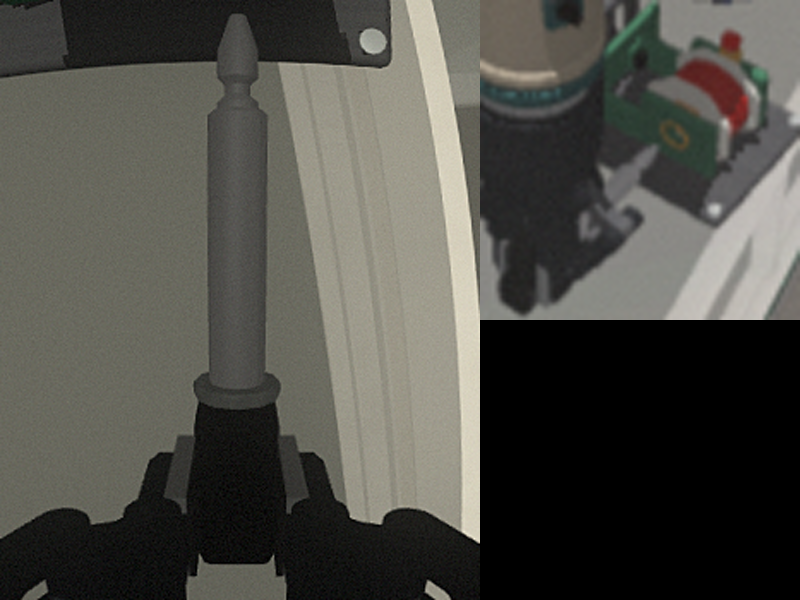

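Nose tip at crop (237,14), exactly where the kinematics predicts; base corner at (390,66). In the scene crop the axle line points at the brass ring. Cross-check x from these.

Run:
```python
from h import *
import pickle
np.set_printoptions(precision=2,suppress=True)
c,s_=np.cos(D[2]),np.sin(D[2])
def toD(X): X=X-np.array([D[0],D[1],0]); return np.array([c*X[0]+s_*X[1],-s_*X[0]+c*X[1],X[2]])
p5=pickle.load(open('w5.pkl','rb'))[1]; s7,p7=pickle.load(open('w7.pkl','rb'))
def ony(p,u,v,y):
    o,d=ray('wrist',u,v,p); o=toD(o); d=np.array([c*d[0]+s_*d[1],-s_*d[0]+c*d[1],d[2]]); return o+d*(y-o[1])/d[1]
f=lambda x,y:(146+(x+.5)/3-.5-0,117+(y+.5)/3-.5+3.9)
print('w5 corners',[toD(onz('wrist',*f(*q),8,p5)) for q in((207,156),(781,159))])
print('hole',ony(p5,*f(402,322),28),'cheek ends',[ony(p5,*f(*q),28) for q in((290,320),(520,375),(285,375))],'catch',ony(p5,*f(401,566),-29.8))
T=R.from_euler('xyz',s7['tool_rot']); tip=T.apply([117.6,0,-9.5])+s7['eef_pos']; print('tip D',toD(tip),'org',toD(T.apply([.6,0,-9.5])+s7['eef_pos']))
g=lambda x,y:(140+(x+.5)*7/12-.5,(y+.5)*7/12-.5)
print('w7 corner',toD(onz('wrist',*g(390,66),8,p7)),'tip seen',toD(onz('wrist',*g(237,14),tip[2],p7)),'step', toD(onz('wrist',*g(237,112),tip[2],p7)))
```

```text
w5 corners [array([-45.85,  48.71,   8.  ]), array([92.96, 49.03,  8.  ])]
hole [-0.16 28.   41.4 ] cheek ends [array([-25.3 ,  28.  ,  40.81]), array([25.05, 28.  , 56.48]), array([-25.32,  28.  ,  56.34])] catch [ -0.28 -29.8   73.14]
tip D [ 0.42 48.66 42.92] org [  0.18 165.66  43.2 ]
w7 corner [-46.04  49.17   8.  ] tip seen [ 0.43 46.57 42.92] step [ 0.37 71.52 42.92]
```

Emit:
jog_arm(increments=[1, 0.3, 0.05, 0.1, 0, 0, 0.1, 1, 0.6, 0.05, 0.1, 0, 0, 0.1, 1, 0.9, 0.05, 0.1, 0, 0, 0.1, 1, 0.9, 0.05, 0.1, 0, 0, 0.1, 1, 0.9, 0.05, 0.1, 0, 0, 0.1])

```text
clock: 16.55
eef_pos: [504.9, 363.7, 31.0]
tool_rot: [-3.141, -0.0, -1.755]
force: [-0.1, -0.2, -0.9]
width: 19.1
gripper_force: 58.8
```

```bash
cat >> h.py <<'E'
def toD(X):
    c,s=np.cos(D[2]),np.sin(D[2]); X=np.asarray(X)-np.array([D[0],D[1],0]); return np.array([c*X[0]+s*X[1],-s*X[0]+c*X[1],X[2]])
def ax():
    s=st(); T=R.from_euler('xyz',s['tool_rot']); c,sn=np.cos(D[2]),np.sin(D[2]); F=s['force']
    print('tipD',np.round(toD(T.apply([117.6,0,-9.5])+s['eef_pos']),2),'orgD',np.round(toD(T.apply([.6,0,-9.5])+s['eef_pos']),2),'F_D',np.round([c*F[0]+sn*F[1],-sn*F[0]+c*F[1],F[2]],1),'j3',round(s['qpos'][2],2))
E
python3 - <<'E'
from h import *
ax()
E
```

```text
16.55 [504.9 363.7  31. ] [-179.98   -0.   -100.54] [-0.1 -0.2 -0.9] [0.01 0.01 0.05] 19.1 58.8
tipD [-0.29 38.08 40.51] orgD [ -0.35 155.08  40.51] F_D [-0.1 -0.2 -0.9] j3 -1.04
```

Emit:
jog_arm(increments=[1, 0.3, -0.02, -0.05, 0, 0, 0, 1, 0.6, -0.02, -0.05, 0, 0, 0, 1, 0.8, -0.02, -0.05, 0, 0, 0, 1, 1.0, -0.02, -0.05, 0, 0, 0, 1, 1.2, -0.02, -0.05, 0, 0, 0, 1, 1.4, -0.02, -0.05, 0, 0, 0, 1, 1.4, -0.02, -0.05, 0, 0, 0])

```text
clock: 17.25
eef_pos: [502.4, 349.6, 31.4]
tool_rot: [-3.141, -0.0, -1.755]
force: [0.6, -0.8, -0.7]
width: 18.7
gripper_force: 59.0
```

Run:
```python
from h import *
ax()
```

```text
17.25 [502.4 349.6  31.4] [-1.7999e+02 -3.0000e-02 -1.0053e+02] [ 0.6 -0.8 -0.7] [ 0.01 -0.   -0.07] 18.7 59.0
tipD [-0.15 23.84 40.93] orgD [ -0.23 140.84  40.87] F_D [ 0.7 -0.7 -0.7] j3 -1.04
```

Emit:
jog_arm(increments=[1, 0.2, 0, 0, 0, 0, 0, 1, 0.4, 0, 0, 0, 0, 0, 1, 0.6, 0, 0, 0, 0, 0, 1, 0.8, 0, 0, 0, 0, 0, 1, 1.0, 0, 0, 0, 0, 0, 1, 1.2, 0, 0, 0, 0, 0, 1, 1.3, 0, 0, 0, 0, 0, 1, 1.3, 0, 0, 0, 0, 0])

```text
clock: 18.05
eef_pos: [500.0, 337.0, 31.3]
tool_rot: [-3.142, -0.0, -1.754]
force: [0.1, 1.0, -4.5]
width: 18.8
gripper_force: 58.6
```

Run:
```python
from h import *
ax()
```

```text
18.05 [500.  337.   31.3] [-1.8000e+02 -2.0000e-02 -1.0053e+02] [ 0.1  1.  -4.5] [ 0.61 -0.1  -0.04] 18.8 58.6
tipD [-0.23 11.   40.85] orgD [ -0.32 128.    40.81] F_D [-0.   1.  -4.5] j3 -1.04
```

Emit:
jog_arm(increments=[1, 0, 0, 0.1, 0, 0, 0, 1, 0, 0, 0.2, 0, 0, 0, 1, 0, 0, 0.2, 0, 0, 0])

```text
clock: 18.35
eef_pos: [500.1, 336.8, 29.4]
tool_rot: [-3.141, -0.001, -1.754]
force: [0.2, -0.2, -1.1]
width: 19.0
gripper_force: 59.0
```

Emit:
jog_arm(increments=[1, 0, 0, 0.1, 0, 0, 0, 1, 0, 0, 0.2, 0, 0, 0, 1, 0, 0, 0.2, 0, 0, 0])

```text
clock: 18.65
eef_pos: [500.0, 337.1, 27.3]
tool_rot: [-3.141, -0.0, -1.754]
force: [0.4, -0.9, -0.8]
width: 18.6
gripper_force: 59.0
```

Run:
```python
from h import *
ax()
```

```text
18.65 [500.  337.1  27.3] [-1.7999e+02 -3.0000e-02 -1.0052e+02] [ 0.4 -0.9 -0.8] [0.05 0.01 0.  ] 18.6 59.0
tipD [-0.21 11.09 36.84] orgD [ -0.31 128.09  36.79] F_D [ 0.5 -0.8 -0.8] j3 -1.03
```

Emit:
jog_arm(increments=[1, 0, 0, 0.1, 0, 0, 0, 1, 0, 0, 0.1, 0, 0, 0])

```text
clock: 18.85
eef_pos: [500.0, 337.2, 26.3]
tool_rot: [-3.142, -0.0, -1.754]
force: [-0.3, -0.2, -0.8]
width: 18.9
gripper_force: 59.0
```

Emit:
jog_arm(increments=[1, 0, 0, 0.1, 0, 0, 0, 1, 0, 0, 0.1, 0, 0, 0])

```text
clock: 19.05
eef_pos: [500.0, 337.2, 25.3]
tool_rot: [-3.141, -0.0, -1.754]
force: [0.1, -0.3, -0.0]
width: 19.0
gripper_force: 59.0
```

Emit:
jog_arm(increments=[1, 0, 0, 0.07, 0, 0, 0, 1, 0, 0, 0.07, 0, 0, 0])

```text
clock: 19.25
eef_pos: [500.0, 337.2, 24.7]
tool_rot: [-3.141, -0.0, -1.754]
force: [0.2, 0.6, -1.2]
width: 19.1
gripper_force: 59.0
```

Emit:
jog_arm(increments=[1, 0, 0, 0.07, 0, 0, 0, 1, 0, 0, 0.07, 0, 0, 0])

```text
clock: 19.45
eef_pos: [500.1, 337.3, 24.1]
tool_rot: [-3.141, -0.0, -1.754]
force: [-0.3, 0.1, 0.8]
width: 18.7
gripper_force: 59.1
```

Emit:
jog_arm(increments=[1, 0, 0, 0.05, 0, 0, 0, 1, 0, 0, 0.05, 0, 0, 0])

```text
clock: 19.65
eef_pos: [500.1, 337.4, 23.7]
tool_rot: [-3.141, -0.0, -1.754]
force: [-0.6, -0.6, 1.8]
width: 18.8
gripper_force: 59.2
```

Emit:
jog_arm(increments=[1, 0, 0, 0.04, 0, 0, 0, 1, 0, 0, 0.04, 0, 0, 0])

```text
clock: 19.85
eef_pos: [500.1, 337.4, 23.4]
tool_rot: [-3.141, -0.0, -1.754]
force: [-0.4, -1.1, 2.8]
width: 19.0
gripper_force: 59.4
```

Run:
```python
from h import *
ax()
```

```text
19.85 [500.1 337.4  23.4] [-179.97   -0.   -100.51] [-0.4 -1.1  2.8] [-0.38  0.1  -0.06] 19.0 59.4
tipD [-0.15 11.34 32.9 ] orgD [ -0.25 128.34  32.89] F_D [-0.2 -1.2  2.8] j3 -1.03
```

Emit:
jog_arm(increments=[1, 0, 0, -0.2, 0, 0, 0, 1, 0, 0, -0.39, 0, 0, 0, 1, 0, -0.1, -0.39, 0, 0, 0, 1, 0, -0.2, -0.39, 0, 0, 0, 1, 0, -0.2, -0.39, 0, 0, 0])

```text
clock: 20.35
eef_pos: [502.2, 336.7, 26.8]
tool_rot: [-3.141, -0.0, -1.755]
force: [0.5, -0.6, -1.0]
width: 18.9
gripper_force: 59.1
```

Emit:
jog_arm(increments=[1, 0, -0.06, 0, 0, 0, 0, 1, 0, -0.06, 0, 0, 0, 0])

```text
clock: 20.55
eef_pos: [502.6, 336.7, 26.9]
tool_rot: [-3.141, -0.0, -1.754]
force: [0.5, 0.6, -1.2]
width: 18.5
gripper_force: 59.0
```

Emit:
jog_arm(increments=[1, 0, -0.06, 0, 0, 0, 0, 1, 0, -0.06, 0, 0, 0, 0])

```text
clock: 20.75
eef_pos: [503.0, 336.7, 27.0]
tool_rot: [3.141, -0.0, -1.754]
force: [-1.0, -0.4, 0.0]
width: 18.7
gripper_force: 59.0
```

Emit:
jog_arm(increments=[1, 0, -0.06, 0, 0, 0, 0, 1, 0, -0.06, 0, 0, 0, 0])

```text
clock: 20.95
eef_pos: [503.3, 336.7, 27.0]
tool_rot: [3.141, -0.0, -1.754]
force: [-1.6, -0.6, -0.2]
width: 18.9
gripper_force: 59.0
```

Run:
```python
from h import *
ax()
```

```text
20.95 [503.3 336.7  27. ] [ 1.7996e+02 -1.0000e-02 -1.0052e+02] [-1.6 -0.6 -0.2] [ 0.03  0.37 -0.15] 18.9 59.0
tipD [ 3.1  11.25 36.49] orgD [  3.01 128.25  36.47] F_D [-1.5 -0.9 -0.2] j3 -1.03
```

Emit:
jog_arm(increments=[1, 0, 0.2, 0, 0, 0, 0, 1, 0, 0.4, 0, 0, 0, 0, 1, 0, 0.5, 0, 0, 0, 0, 1, 0, 0.5, 0, 0, 0, 0])

```text
clock: 21.35
eef_pos: [498.8, 337.6, 27.1]
tool_rot: [-3.141, -0.0, -1.754]
force: [-0.2, -0.1, -2.0]
width: 18.9
gripper_force: 59.0
```

Emit:
jog_arm(increments=[1, 0, 0.05, 0, 0, 0, 0, 1, 0, 0.05, 0, 0, 0, 0])

```text
clock: 21.55
eef_pos: [498.4, 337.6, 27.1]
tool_rot: [-3.141, -0.0, -1.754]
force: [-0.2, 0.5, -0.9]
width: 18.6
gripper_force: 59.0
```

Emit:
jog_arm(increments=[1, 0, 0.05, 0, 0, 0, 0, 1, 0, 0.05, 0, 0, 0, 0])

```text
clock: 21.75
eef_pos: [497.9, 337.7, 27.1]
tool_rot: [-3.141, -0.0, -1.754]
force: [0.8, -0.2, -1.8]
width: 18.9
gripper_force: 59.0
```

Emit:
jog_arm(increments=[1, 0, 0.05, 0, 0, 0, 0, 1, 0, 0.05, 0, 0, 0, 0])

```text
clock: 21.95
eef_pos: [497.3, 337.8, 27.0]
tool_rot: [-3.141, -0.0, -1.754]
force: [0.9, 0.9, -0.9]
width: 18.8
gripper_force: 59.0
```

Emit:
jog_arm(increments=[1, 0, 0.05, 0, 0, 0, 0, 1, 0, 0.05, 0, 0, 0, 0])

```text
clock: 22.15
eef_pos: [496.9, 337.8, 27.0]
tool_rot: [-3.141, -0.0, -1.754]
force: [0.3, 0.3, -1.5]
width: 19.0
gripper_force: 59.0
```

Run:
```python
from h import *
ax()
```

```text
22.15 [496.9 337.8  27. ] [-1.7998e+02 -1.0000e-02 -1.0051e+02] [ 0.3  0.3 -1.5] [-0.01 -0.02  0.02] 19.0 59.0
tipD [-3.35 11.22 36.56] orgD [ -3.46 128.22  36.55] F_D [ 0.2  0.3 -1.5] j3 -1.03
```

Emit:
jog_arm(increments=[1, 0, 0.05, 0, 0, 0, 0, 1, 0, 0.05, 0, 0, 0, 0, 1, 0, 0.05, 0, 0, 0, 0])

```text
clock: 22.45
eef_pos: [496.7, 337.9, 27.1]
tool_rot: [-3.141, -0.0, -1.754]
force: [1.2, 0.4, -1.0]
width: 18.7
gripper_force: 59.0
```

Emit:
jog_arm(increments=[1, 0, 0.05, 0, 0, 0, 0, 1, 0, 0.05, 0, 0, 0, 0, 1, 0, 0.05, 0, 0, 0, 0])

```text
clock: 22.75
eef_pos: [496.4, 337.9, 27.1]
tool_rot: [-3.141, -0.0, -1.754]
force: [2.9, -0.6, -0.5]
width: 18.6
gripper_force: 59.0
```

Run:
```python
from h import *
ax()
```

```text
22.75 [496.4 337.9  27.1] [-179.94   -0.   -100.51] [ 2.9 -0.6 -0.5] [-0.07 -0.6   0.28] 18.6 59.0
tipD [-3.87 11.23 36.58] orgD [ -3.98 128.23  36.58] F_D [ 2.9 -0.1 -0.5] j3 -1.03
```

Emit:
jog_arm(increments=[1, 0, -0.15, -0.02, 0, 0, 0, 1, 0, -0.3, -0.02, 0, 0, 0, 1, 0, -0.36, -0.02, 0, 0, 0, 1, 0.2, -0.36, -0.02, 0, 0, 0, 1, 0.4, -0.36, -0.02, 0, 0, 0, 1, 0.4, -0.36, -0.02, 0, 0, 0])

```text
clock: 23.35
eef_pos: [498.5, 332.9, 27.1]
tool_rot: [3.141, -0.001, -1.754]
force: [-0.2, 0.9, -0.7]
width: 18.7
gripper_force: 59.0
```

Run:
```python
from h import *
ax()
```

```text
23.35 [498.5 332.9  27.1] [ 1.7999e+02 -4.0000e-02 -1.0053e+02] [-0.2  0.9 -0.7] [-0.04  0.01 -0.04] 18.7 59.0
tipD [-0.91  6.69 36.7 ] orgD [ -1.   123.69  36.62] F_D [-0.4  0.8 -0.7] j3 -1.03
```

Emit:
jog_arm(increments=[1, 0, -0.06, -0.02, 0, 0, 0, 1, 0.05, -0.06, -0.02, 0, 0, 0, 1, 0.1, -0.06, -0.02, 0, 0, 0, 1, 0.1, -0.06, -0.02, 0, 0, 0])

```text
clock: 23.75
eef_pos: [499.1, 332.3, 27.4]
tool_rot: [-3.141, -0.0, -1.754]
force: [-1.2, -0.9, -0.9]
width: 18.7
gripper_force: 59.0
```

Emit:
jog_arm(increments=[1, 0.1, 0, 0, 0, 0, 0, 1, 0.1, 0, 0, 0, 0, 0])

```text
clock: 23.95
eef_pos: [498.9, 331.2, 27.4]
tool_rot: [-3.141, -0.0, -1.754]
force: [0.9, 0.0, -0.5]
width: 18.7
gripper_force: 59.0
```

Emit:
jog_arm(increments=[1, 0.1, 0, 0, 0, 0, 0, 1, 0.1, 0, 0, 0, 0, 0])

```text
clock: 24.15
eef_pos: [498.7, 330.2, 27.4]
tool_rot: [-3.141, -0.0, -1.754]
force: [-0.1, -0.2, -0.6]
width: 18.7
gripper_force: 59.0
```

Run:
```python
from h import *
ax()
```

```text
24.15 [498.7 330.2  27.4] [-1.7999e+02 -2.0000e-02 -1.0052e+02] [-0.1 -0.2 -0.6] [-0.06 -0.02 -0.01] 18.7 59.0
tipD [-0.19  4.06 36.94] orgD [ -0.29 121.06  36.91] F_D [-0.1 -0.2 -0.6] j3 -1.03
```

Emit:
jog_arm(increments=[1, 0.1, 0, 0, 0, 0, 0, 1, 0.1, 0, 0, 0, 0, 0])

```text
clock: 24.35
eef_pos: [498.6, 329.2, 27.4]
tool_rot: [-3.141, -0.0, -1.754]
force: [0.4, -0.4, -1.0]
width: 18.5
gripper_force: 59.0
```

Emit:
jog_arm(increments=[1, 0.1, 0, 0, 0, 0, 0, 1, 0.1, 0, 0, 0, 0, 0])

```text
clock: 24.55
eef_pos: [498.4, 328.2, 27.4]
tool_rot: [-3.141, -0.0, -1.754]
force: [-0.4, -0.4, -0.8]
width: 18.8
gripper_force: 59.0
```

Emit:
jog_arm(increments=[1, 0.1, 0, 0, 0, 0, 0, 1, 0.1, 0, 0, 0, 0, 0])

```text
clock: 24.75
eef_pos: [498.2, 327.2, 27.4]
tool_rot: [-3.141, -0.0, -1.754]
force: [-0.5, 0.0, -1.6]
width: 18.8
gripper_force: 59.0
```

Run:
```python
from h import *
ax()
```

```text
24.75 [498.2 327.2  27.4] [-1.7999e+02 -2.0000e-02 -1.0052e+02] [-0.5  0.  -1.6] [ 0.03  0.01 -0.01] 18.8 59.0
tipD [-0.18  1.04 36.93] orgD [ -0.27 118.04  36.89] F_D [-0.5 -0.1 -1.6] j3 -1.03
```

Emit:
jog_arm(increments=[1, 0.1, 0, 0, 0, 0, 0, 1, 0.15, 0, 0, 0, 0, 0])

```text
clock: 24.95
eef_pos: [498.0, 325.9, 27.4]
tool_rot: [-3.141, -0.0, -1.754]
force: [0.3, -0.0, -1.0]
width: 18.3
gripper_force: 59.0
```

Emit:
jog_arm(increments=[1, 0.1, 0, 0, 0, 0, 0, 1, 0.15, 0, 0, 0, 0, 0])

```text
clock: 25.15
eef_pos: [497.7, 324.4, 27.4]
tool_rot: [-3.141, -0.0, -1.754]
force: [-0.4, -0.7, -0.8]
width: 19.0
gripper_force: 59.0
```

Emit:
jog_arm(increments=[1, 0.1, 0, 0, 0, 0, 0, 1, 0.15, 0, 0, 0, 0, 0])

```text
clock: 25.35
eef_pos: [497.4, 322.9, 27.4]
tool_rot: [-3.141, -0.0, -1.754]
force: [-1.3, -0.0, -0.9]
width: 19.2
gripper_force: 59.0
```

Emit:
jog_arm(increments=[1, 0.1, 0, 0, 0, 0, 0, 1, 0.15, 0, 0, 0, 0, 0])

```text
clock: 25.55
eef_pos: [497.1, 321.4, 27.4]
tool_rot: [-3.141, -0.0, -1.754]
force: [0.3, 0.3, -1.1]
width: 18.5
gripper_force: 59.0
```

Run:
```python
from h import *
ax()
```

```text
25.55 [497.1 321.4  27.4] [-1.7999e+02 -1.0000e-02 -1.0052e+02] [ 0.3  0.3 -1.1] [0.01 0.   0.01] 18.5 59.0
tipD [-0.18 -4.89 36.92] orgD [ -0.28 112.11  36.9 ] F_D [ 0.3  0.4 -1.1] j3 -1.03
```

Emit:
jog_arm(increments=[1, 0.2, 0, 0, 0, 0, 0, 1, 0.4, 0, 0, 0, 0, 0, 1, 0.6, 0, 0, 0, 0, 0, 1, 0.7, 0, 0, 0, 0, 0])

```text
clock: 25.95
eef_pos: [495.8, 314.3, 27.4]
tool_rot: [-3.141, -0.0, -1.754]
force: [0.4, -0.9, -0.9]
width: 18.5
gripper_force: 59.0
```

Emit:
jog_arm(increments=[1, 0.2, 0, 0, 0, 0, 0, 1, 0.4, 0, 0, 0, 0, 0, 1, 0.6, 0, 0, 0, 0, 0, 1, 0.7, 0, 0, 0, 0, 0])

```text
clock: 26.35
eef_pos: [494.5, 307.5, 27.4]
tool_rot: [-3.141, -0.0, -1.754]
force: [-0.2, 0.1, -1.1]
width: 18.7
gripper_force: 59.0
```

Emit:
jog_arm(increments=[1, 0.1, 0, 0, 0, 0, 0, 1, 0.2, 0, 0, 0, 0, 0, 1, 0.3, 0, 0, 0, 0, 0, 1, 0.3, 0, 0, 0, 0, 0])

```text
clock: 26.75
eef_pos: [494.0, 304.7, 27.4]
tool_rot: [-3.141, -0.0, -1.754]
force: [0.4, -0.8, -1.0]
width: 18.5
gripper_force: 59.0
```

Run:
```python
from h import *
ax()
```

```text
26.75 [494.  304.7  27.4] [-1.7999e+02 -1.0000e-02 -1.0052e+02] [ 0.4 -0.8 -1. ] [ 0.02 -0.04  0.04] 18.5 59.0
tipD [ -0.16 -21.9   36.93] orgD [-0.25 95.1  36.91] F_D [ 0.5 -0.7 -1. ] j3 -1.03
```

Emit:
jog_arm(increments=[1, 0.1, 0, 0, 0, 0, 0, 1, 0.2, 0, 0, 0, 0, 0, 1, 0.2, 0, 0, 0, 0, 0])

```text
clock: 27.05
eef_pos: [493.7, 302.7, 27.4]
tool_rot: [-3.141, -0.0, -1.754]
force: [-0.2, -0.0, -0.8]
width: 18.8
gripper_force: 59.0
```

Emit:
jog_arm(increments=[1, 0.1, 0, 0, 0, 0, 0, 1, 0.2, 0, 0, 0, 0, 0, 1, 0.2, 0, 0, 0, 0, 0])

```text
clock: 27.35
eef_pos: [493.3, 300.7, 27.4]
tool_rot: [-3.141, -0.0, -1.754]
force: [0.6, -0.4, -0.9]
width: 18.8
gripper_force: 59.0
```

Emit:
jog_arm(increments=[1, 0.1, 0, 0, 0, 0, 0, 1, 0.2, 0, 0, 0, 0, 0, 1, 0.2, 0, 0, 0, 0, 0])

```text
clock: 27.65
eef_pos: [492.9, 298.7, 27.4]
tool_rot: [-3.141, -0.0, -1.754]
force: [-0.1, -0.2, -0.9]
width: 18.7
gripper_force: 59.0
```

Run:
```python
from h import *
ax()
```

```text
27.65 [492.9 298.7  27.4] [-1.7999e+02 -2.0000e-02 -1.0052e+02] [-0.1 -0.2 -0.9] [-0.04 -0.03  0.02] 18.7 59.0
tipD [ -0.13 -27.98  36.93] orgD [-0.22 89.02 36.89] F_D [-0.1 -0.2 -0.9] j3 -1.03
```

Emit:
jog_arm(increments=[1, 0.1, 0, 0, 0, 0, 0, 1, 0.15, 0, 0, 0, 0, 0, 1, 0.15, 0, 0, 0, 0, 0])

```text
clock: 27.95
eef_pos: [492.7, 297.3, 27.4]
tool_rot: [-3.141, -0.0, -1.754]
force: [-0.1, 0.2, -0.9]
width: 18.8
gripper_force: 59.0
```

Emit:
jog_arm(increments=[1, 0.1, 0, 0, 0, 0, 0, 1, 0.15, 0, 0, 0, 0, 0, 1, 0.15, 0, 0, 0, 0, 0])

```text
clock: 28.25
eef_pos: [492.4, 295.9, 27.4]
tool_rot: [-3.141, -0.0, -1.754]
force: [0.1, 0.2, -1.1]
width: 18.7
gripper_force: 59.0
```

Emit:
jog_arm(increments=[1, 0.1, 0, 0, 0, 0, 0, 1, 0.15, 0, 0, 0, 0, 0, 1, 0.15, 0, 0, 0, 0, 0])

```text
clock: 28.55
eef_pos: [492.1, 294.4, 27.4]
tool_rot: [-3.141, -0.0, -1.754]
force: [0.3, -0.1, -0.6]
width: 18.7
gripper_force: 59.0
```

Run:
```python
from h import *
ax()
```

```text
28.55 [492.1 294.4  27.4] [-1.7999e+02 -1.0000e-02 -1.0052e+02] [ 0.3 -0.1 -0.6] [0.03 0.05 0.04] 18.7 59.0
tipD [ -0.16 -32.38  36.94] orgD [-0.25 84.62 36.91] F_D [ 0.4 -0.  -0.6] j3 -1.03
```

Emit:
jog_arm(increments=[1, 0.1, 0, 0, 0, 0, 0, 1, 0.1, 0, 0, 0, 0, 0])

```text
clock: 28.75
eef_pos: [491.9, 293.4, 27.4]
tool_rot: [-3.142, -0.0, -1.754]
force: [0.3, 0.6, -0.9]
width: 18.9
gripper_force: 59.0
```

Emit:
jog_arm(increments=[1, 0.1, 0, 0, 0, 0, 0, 1, 0.1, 0, 0, 0, 0, 0])

```text
clock: 28.95
eef_pos: [491.7, 292.4, 27.4]
tool_rot: [-3.141, -0.0, -1.754]
force: [1.0, -0.5, -1.6]
width: 18.9
gripper_force: 59.0
```

Emit:
jog_arm(increments=[1, 0.1, 0, 0, 0, 0, 0, 1, 0.1, 0, 0, 0, 0, 0])

```text
clock: 29.15
eef_pos: [491.5, 291.3, 27.4]
tool_rot: [-3.141, -0.0, -1.754]
force: [0.8, 0.2, -0.7]
width: 18.7
gripper_force: 59.0
```

Emit:
jog_arm(increments=[1, 0.1, 0, 0, 0, 0, 0, 1, 0.1, 0, 0, 0, 0, 0])

```text
clock: 29.35
eef_pos: [491.4, 290.3, 27.4]
tool_rot: [-3.141, -0.0, -1.754]
force: [0.4, -0.2, -2.0]
width: 18.7
gripper_force: 59.0
```

Run:
```python
from h import *
ax()
```

```text
29.35 [491.4 290.3  27.4] [-1.7999e+02 -2.0000e-02 -1.0052e+02] [ 0.4 -0.2 -2. ] [ 0.07 -0.02  0.04] 18.7 59.0
tipD [ -0.14 -36.51  36.92] orgD [-0.23 80.49 36.87] F_D [ 0.4 -0.2 -2. ] j3 -1.03
```

Emit:
jog_arm(increments=[1, 0.1, 0, 0, 0, 0, 0, 1, 0.1, 0, 0, 0, 0, 0])

```text
clock: 29.55
eef_pos: [491.0, 289.3, 27.3]
tool_rot: [3.141, -0.001, -1.754]
force: [0.0, -0.5, -3.7]
width: 18.9
gripper_force: 58.8
```

Emit:
jog_arm(increments=[1, 0.1, 0, 0, 0, 0, 0, 1, 0.1, 0, 0, 0, 0, 0])

```text
clock: 29.75
eef_pos: [490.9, 288.7, 27.4]
tool_rot: [3.141, 0.0, -1.754]
force: [-0.2, 0.2, -3.0]
width: 18.7
gripper_force: 58.8
```

Emit:
jog_arm(increments=[1, 0.1, 0, 0, 0, 0, 0, 1, 0.1, 0, 0, 0, 0, 0])

```text
clock: 29.95
eef_pos: [490.7, 287.6, 27.4]
tool_rot: [3.142, -0.0, -1.754]
force: [0.8, 1.3, -2.5]
width: 18.7
gripper_force: 58.8
```

Run:
```python
from h import *
ax()
```

```text
29.95 [490.7 287.6  27.4] [ 180.     -0.   -100.52] [ 0.8  1.3 -2.5] [ 0.35  0.06 -0.06] 18.7 58.8
tipD [ -0.26 -39.29  36.9 ] orgD [-0.36 77.71 36.89] F_D [ 0.5  1.4 -2.5] j3 -1.03
```

Emit:
jog_arm(increments=[1, 0.1, 0, 0, 0, 0, 0, 1, 0.1, 0, 0, 0, 0, 0])

```text
clock: 30.15
eef_pos: [490.6, 286.5, 27.4]
tool_rot: [-3.142, -0.0, -1.754]
force: [0.1, 1.5, -2.3]
width: 18.4
gripper_force: 58.8
```

Emit:
jog_arm(increments=[1, 0.1, 0, 0, 0, 0, 0, 1, 0.1, 0, 0, 0, 0, 0])

```text
clock: 30.35
eef_pos: [490.4, 285.4, 27.4]
tool_rot: [-3.141, -0.001, -1.754]
force: [0.2, 0.0, -2.1]
width: 18.8
gripper_force: 58.8
```

Emit:
jog_arm(increments=[1, 0.1, 0, 0, 0, 0, 0, 1, 0.1, 0, 0, 0, 0, 0])

```text
clock: 30.55
eef_pos: [490.3, 284.4, 27.4]
tool_rot: [-3.141, -0.0, -1.754]
force: [0.3, 1.0, -3.5]
width: 18.7
gripper_force: 58.8
```

Run:
```python
from h import *
ax()
```

```text
30.55 [490.3 284.4  27.4] [-1.7999e+02 -3.0000e-02 -1.0052e+02] [ 0.3  1.  -3.5] [ 0.29  0.07 -0.07] 18.7 58.8
tipD [ -0.1  -42.53  36.95] orgD [-0.19 74.47 36.89] F_D [ 0.1  1.1 -3.5] j3 -1.03
```

Emit:
jog_arm(increments=[1, 0.1, 0, 0, 0, 0, 0, 1, 0.1, 0, 0, 0, 0, 0])

```text
clock: 30.75
eef_pos: [490.1, 283.4, 27.4]
tool_rot: [-3.141, -0.001, -1.754]
force: [-0.4, -0.1, -2.6]
width: 18.7
gripper_force: 58.8
```

Emit:
jog_arm(increments=[1, 0.1, 0, 0, 0, 0, 0, 1, 0.1, 0, 0, 0, 0, 0])

```text
clock: 30.95
eef_pos: [489.8, 282.2, 27.4]
tool_rot: [-3.141, -0.001, -1.754]
force: [-0.3, -0.6, -1.6]
width: 18.9
gripper_force: 58.8
```

Emit:
jog_arm(increments=[1, 0.08, 0, 0, 0, 0, 0, 1, 0.08, 0, 0, 0, 0, 0])

```text
clock: 31.15
eef_pos: [489.7, 281.2, 27.3]
tool_rot: [-3.141, -0.001, -1.755]
force: [-0.7, -0.5, -2.6]
width: 18.9
gripper_force: 58.8
```

Run:
```python
from h import *
ax()
```

```text
31.15 [489.7 281.2  27.3] [-1.7998e+02 -7.0000e-02 -1.0053e+02] [-0.7 -0.5 -2.6] [-0.03  0.08 -0.03] 18.9 58.8
tipD [ -0.08 -45.72  36.98] orgD [-0.15 71.28 36.83] F_D [-0.6 -0.6 -2.6] j3 -1.03
```

Emit:
jog_arm(increments=[1, 0.05, 0, 0, 0, 0, 0, 1, 0.05, 0, 0, 0, 0, 0])

```text
clock: 31.35
eef_pos: [489.7, 281.1, 27.4]
tool_rot: [-3.141, -0.001, -1.754]
force: [-0.6, -0.9, -1.8]
width: 18.8
gripper_force: 58.8
```

Emit:
jog_arm(increments=[1, 0.05, 0, 0, 0, 0, 0, 1, 0.05, 0, 0, 0, 0, 0])

```text
clock: 31.55
eef_pos: [489.6, 280.9, 27.5]
tool_rot: [-3.141, -0.0, -1.754]
force: [-0.1, -0.7, -1.7]
width: 18.4
gripper_force: 58.9
```

Emit:
jog_arm(increments=[1, 0.05, 0, 0, 0, 0, 0, 1, 0.05, 0, 0, 0, 0, 0])

```text
clock: 31.75
eef_pos: [489.6, 280.5, 27.6]
tool_rot: [-3.141, 0.0, -1.754]
force: [0.2, 0.9, -0.3]
width: 18.8
gripper_force: 58.9
```

Run:
```python
from h import *
ax()
```

```text
31.75 [489.6 280.5  27.6] [-1.7998e+02  1.0000e-02 -1.0051e+02] [ 0.2  0.9 -0.3] [ 0.05  0.02 -0.  ] 18.8 58.9
tipD [ -0.07 -46.48  37.06] orgD [-0.17 70.52 37.07] F_D [ 0.1  0.9 -0.3] j3 -1.03
```

Emit:
jog_arm(increments=[1, 0.05, 0, 0, 0, 0, 0, 1, 0.05, 0, 0, 0, 0, 0])

```text
clock: 31.95
eef_pos: [489.5, 280.0, 27.5]
tool_rot: [-3.141, 0.0, -1.754]
force: [0.0, 0.0, -0.5]
width: 18.7
gripper_force: 58.9
```

Emit:
jog_arm(increments=[1, 0.05, 0, 0, 0, 0, 0, 1, 0.05, 0, 0, 0, 0, 0])

```text
clock: 32.15
eef_pos: [489.4, 279.8, 27.6]
tool_rot: [-3.141, 0.001, -1.754]
force: [0.2, 1.1, -0.9]
width: 18.9
gripper_force: 59.0
```

Run:
```python
from h import *
ax()
```

```text
32.15 [489.4 279.8  27.6] [-1.7998e+02  3.0000e-02 -1.0051e+02] [ 0.2  1.1 -0.9] [ 0.12  0.01 -0.  ] 18.9 59.0
tipD [ -0.11 -47.24  37.01] orgD [-0.22 69.76 37.08] F_D [ 0.   1.2 -0.9] j3 -1.03
```

Emit:
jog_arm(increments=[1, 0.05, 0, 0, 0, 0, 0, 1, 0.05, 0, 0, 0, 0, 0])

```text
clock: 32.35
eef_pos: [489.4, 279.8, 27.7]
tool_rot: [-3.141, 0.002, -1.754]
force: [1.0, 2.0, -1.0]
width: 19.1
gripper_force: 59.0
```

Emit:
jog_arm(increments=[1, 0.05, 0, 0, 0, 0, 0, 1, 0.05, 0, 0, 0, 0, 0])

```text
clock: 32.55
eef_pos: [489.3, 279.7, 27.8]
tool_rot: [-3.141, 0.002, -1.754]
force: [1.1, 4.3, -0.7]
width: 18.4
gripper_force: 59.0
```

Run:
```python
from h import *
ax()
sc=ctrl.get_image('scene')[:,:,::-1]; cv2.imwrite('pics/s9.png',sc)
```

```text
32.55 [489.3 279.7  27.8] [-1.7998e+02  1.4000e-01 -1.0049e+02] [ 1.1  4.3 -0.7] [ 0.93 -0.17  0.05] 18.4 59.0
tipD [ -0.14 -47.34  37.  ] orgD [-0.28 69.66 37.28] F_D [ 0.3  4.4 -0.7] j3 -1.03
```

Emit:
jog_arm(increments=[1, -0.04, 0, 0, 0, 0, 0, 4, -0.04, 0, 0, 0, 0, 0, 4, -0.04, 0, 0, 0, 0, 0, 4, -0.04, 0, 0, 0, 0, 0, 4, -0.04, 0, 0, 0, 0, 0, 4, -0.04, 0, 0, 0, 0, 0, 4, -0.04, 0, -1, 0, 0, 0, 4, -0.04, 0, -3, 0, 0, 0, 4, -0.04, 0, -6, 0, 0, 0, 4, -2, 0, -10, 0, 0, 0, 4, -5, 0, -14, 0, 0, 0, 4, -8, 0, -18, 0, 0, 0, 4, -8, 0, -18, 0, 0, 0, 4, -8, 0, -18, 0, 0, 0])

```text
clock: 34.0
eef_pos: [503.4, 358.0, 208.9]
tool_rot: [-3.14, 0.001, -1.753]
force: [-0.3, -0.6, -0.0]
width: 40.0
gripper_force: 0.0
```

Run:
```python
from h import *
s=st(); p=ctrl.camera_params('wrist'); im=ctrl.get_image('wrist')[:,:,::-1]; sc=ctrl.get_image('scene')[:,:,::-1]; tp=ctrl.get_image('top')[:,:,::-1]
cv2.imwrite('pics/w9.png',im); cv2.imwrite('pics/s10.png',sc); cv2.imwrite('pics/t10.png',tp)
o=np.zeros((600,800,3),np.uint8)
u,v=proj('scene',W(0,10,40)).astype(int); o[:400,:400]=cv2.resize(sc[v-40:v+40,u-40:u+40],(400,400),interpolation=cv2.INTER_CUBIC)
u,v=proj('top',W(0,20,40)).astype(int); o[:400,400:]=cv2.resize(tp[v-40:v+40,u-40:u+40],(400,400),interpolation=cv2.INTER_CUBIC)
o[400:,:266]=cv2.resize(im,(266,200))
s0=cv2.imread('pics/scene0.png'); u,v=proj('scene',W(0,-28,65)).astype(int)
o[400:,300:500]=cv2.resize(s0[v-15:v+15,u-15:u+15],(200,200),interpolation=cv2.INTER_CUBIC)
o[400:,520:720]=cv2.resize(sc[v-15:v+15,u-15:u+15],(200,200),interpolation=cv2.INTER_CUBIC)
cv2.imwrite('pics/c10.png',o)
```

```text
34.0 [503.4 358.  208.9] [-1.7989e+02  6.0000e-02 -1.0044e+02] [-0.3 -0.6 -0. ] [-0.04  0.03  0.01] 40.0 0.0
```

View pics/c10.png

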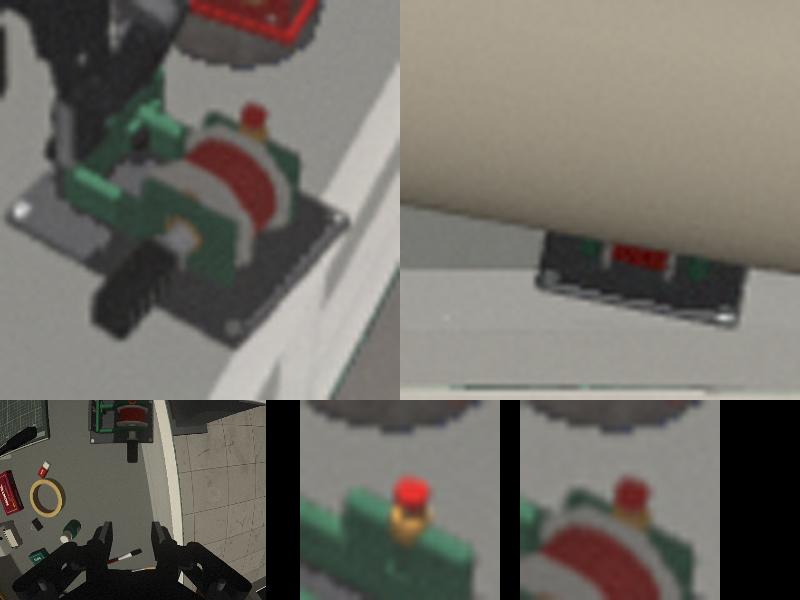

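```bash
python3 -c "
from cell import ctrl
print(ctrl.finish_job())"
```

```text
the job is handed in; nothing more can be done
None
```

The reel stands between the cheeks and the axle has been pushed through both until it met the stop at about 4 N. The catch appears to have clicked into the neck, judging by the force falling away and the last picture. Everything was let go, and the job was handed in at about 34 s with no verdict returned.

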